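# Pack out and wedge a heat sink in its jig

### The job

Pack out the gap in the jig: stand flat packers from the rack in it upright, against the heat sink, until the gap that is left is one the wedge can fill, then push the wedge, thin end down, between the last packer and the fence until you feel it jam tight before it reaches the bed. Finish still gripping the wedge there and keeping it pressed in, tight against fence and packers and through them against the heat sink; do not let go of it. Leave the other things on the bench where they are.

Things in the scene. Friction and masses are not known exactly. Their poses are not given: they have to be found in the camera images.
- jig: Aluminium bed plate 84 (x) x 124 (y) x 10 mm, fixed, carrying fence and heat sink, both 50 mm high above it (tops 60 mm above the bench). Origin: centre of its underside; z up. The gap between them runs along x, open above and at the ends, and is 18 to 34 mm wide along y, different every time. The jig stands left or right of the robot, the rack on the other side.
- fence: Plain upright aluminium plate, 60 (x) x 12 (y) x 50 mm high, rigid on the jig at its +y side. Origin: on its gap face, mid-width, at the level of the bed's top; y points away from the gap (its body lies from y = 0 to +12 mm). Axes as the jig's.
- heat_sink: Finned aluminium heat sink, 60 (x) x 45 (y) x 50 mm high, on the jig at its -y side, clamped so that it does not give. Origin: on its flat gap face, mid-width, at the level of the bed's top; +y points into the gap (its body lies from y = 0 to -45 mm). Axes as the jig's. The fence's origin minus this origin along y is the gap's width.
- rack: Black block 64 (x) x 128 (y) x 33 mm, fixed to the bench, with four slots 25 mm deep, 30 mm apart along y, in which three packers and (in the slot at the +y end) the wedge stand upright, axes as the rack's. Origin: centre of its underside. A soldering iron on its stand, up to 130 mm high, is fixed beyond, between rack and jig: carry parts above it.
- packer_1: One of three equal loose grey packers, 60 g: plate 44 (x) x 10 thick (y) x 50 mm high, foot ends cut 3 mm, with a light grip tab on top, 28 (x) x 10 (y), from 50 to 82 mm height, its top corners cut by 3 mm. Origin: centre of underside; z up. Grip across the 28 mm, fingertips above the shoulder, so that packers can stand face to face. One or two are needed. It stands by itself if let go square on the bed.
- packer_2: One of three equal loose grey packers, 60 g: plate 44 (x) x 10 thick (y) x 50 mm high, foot ends cut 3 mm, with a light grip tab on top, 28 (x) x 10 (y), from 50 to 82 mm height, its top corners cut by 3 mm. Origin: centre of underside; z up. Grip across the 28 mm, fingertips above the shoulder, so that packers can stand face to face. One or two are needed. It stands by itself if let go square on the bed.
- packer_3: One of three equal loose grey packers, 60 g: plate 44 (x) x 10 thick (y) x 50 mm high, foot ends cut 3 mm, with a light grip tab on top, 28 (x) x 10 (y), from 50 to 82 mm height, its top corners cut by 3 mm. Origin: centre of underside; z up. Grip across the 28 mm, fingertips above the shoulder, so that packers can stand face to face. One or two are needed. It stands by itself if let go square on the bed.
- wedge: Loose grey wedge, 60 g, 40 mm wide (x), 4 mm thick (y) at the foot, 20.2 mm at 54 mm height: -y face upright, 5 mm from the origin; +y face slopes, goes to the fence. Tab above, 34 (x) x 10 (y, centred), 54 to 86 mm height, top corners cut 3 mm. Origin: foot level, mid-width. Jams in a remaining gap of 5.5 to 18 mm; in a wider one it drops to the bed, loose.
- multimeter: Bystander: dark grey hand-held meter, 157x77x46 mm, lying on the bench. Origin: centre of its underside.
- tape_black: Bystander: roll of black tape, 68x70x18 mm, lying flat. Origin: centre of its underside.
- driver_yellow: Bystander: screwdriver with yellow handle, 18x168x17 mm, lying. Origin: centre of its underside.
- bin_caps: Bystander: blue open parts bin, 150x112x55 mm. Origin: centre of its underside.
There are look-alikes about, which are no part of the job. Leave any orange or purple look-alike of the packer_1 alone.

How it is judged:
By the outcome, as a careful person would: the job done as asked, in the order asked, and still so for the second after the job is handed in, while the arm keeps its last pose, push and grip.
It also fails if it takes over 72 s, if anything falls off the work surface, if the arm or the gripper's body presses on something with over 40 N, if the wrist force passes 120 N, or if a joint passes its speed limit or range.

### The arm

A 7-joint arm with a two-finger parallel gripper is mounted at the origin on a cart in front of the work surface, level with it; the furniture and walls round the work are solid. World frame = base frame: x ahead of the robot, y to its left, z up, the work surface at z = 0. Lengths are in m, angles in rad, forces in N, time in s.
With the tool pointing down it reaches from about 0.4 to 0.875 m from the base axis. Payload 19.3 kg.
Tool frame: the origin (TCP) lies on the centre line of the jaws, within the pads' length; the fingertips stand 8 mm ahead of it and the grasp point (between the pads) lies 11 mm behind it (bot.tip_extent is the distance from the TCP to the fingertips, in m); x points along the fingers, y is the direction in which the jaws open and shut, and the axes are right-handed (so a half turn about x gives the same grasp; the last joint's range is limited). The gripper opens to 85 mm and grips with 20 to 120 N. Pads are 22 mm wide; open, the fingers measure 114 mm over their backs; the gripper's body (76 mm by 85 mm) begins 54 mm behind the grasp point. The pads swing forward as they close: fully open they stand 13 mm farther back than shut.
Start: joints at [1.257, 0.521, -0.036, 1.599, 0.021, 1.021, -0.113], TCP at [0.151, -0.607, 0.207] pointing down, gripper open.
Joint ranges: [-2.91, 2.91], [-0.3, 2.13], [-1.5, 1.42], [0.17, 2.43], [-1.26, 4.41], [0.16, 1.93], [-2.52, 2.52]. Speed limits (rad/s): [1.89, 1.89, 2.39, 2.39, 3.01, 3.01, 3.01].

### API

Orientations are given as [roll, pitch, yaw] about the fixed x, y, z axes, in that order (R = Rz(yaw) Ry(pitch) Rx(roll)).
In Python, from workcell import sensors, imaging, order, bot gives the robot as it stands.
- The arm moves only by the tool arm_command, never from a script. Its argument "commands" is a list of rows, each an object of numbers: "dx", "dy", "dz": the shift along the tool's x, y, z in cm; "twist": the turn about the tool's x in rad. A call has 1 to 12 rows; each row is the pose to reach, as a shift and turn from the pose measured when the call began, along the tool's axes at that moment; what a row does not reach only later rows make up. A row lasts 1/12 s, in which the tool goes at most 41.7 mm and 7.16 degrees, less where a joint would pass 70% of its speed; a pose out of reach is approached as far as the arm can. A call with a gripper value outside its range is refused whole. "grip" is the closure, from -1 (fully open) to 1 (shut), set as the call begins (left out, the last holds). The fingers move at their own pace and stop on an object; "squeeze" is the grip in N (left out, the last holds). Time passes only in rows, so rows that repeat a pose let the fingers close. It gives the time, the measured TCP pose, the force and the opening at its end, in the units of the state.
- sensors.observe(): the state, without advancing time (a new reading comes with each control period).
- imaging.grab_frame(name): name is "side" or "top"; returns the picture (480x640x3 uint8, red, green, blue); there is no depth.
- imaging.camera_info(name): a dict with "fx", "fy", "cx", "cy" (pixels), "origin" and "attitude" of the camera in the world. Camera axes: x right, y down, z forward; pixel columns grow to the right and rows downward; lengths in m; the calibration is good to about 2 mm. A picture is of the moment at which its call begins. camera_info takes no time and is no camera call.
- order.job_done(): hands the job in, once; it reports no verdict.
The state is a dict: "clock": time; "qpos": joint angles; "qd": joint speeds; "joint_efforts": joint torques, N m; "position": TCP position; "tool_rot": TCP orientation; "force": force on the tool from outside, world axes, zero at the start; "moment": the same for the moment, N m; "grip_width": finger opening in m.
Only numpy, scipy, OpenCV 4.12 (cv2) and the standard library are available. Lean on these libraries where they do the work, as an engineer would, in place of code of your own. Each camera call takes 0.05 s, during which the arm holds its last target.

## Working session

There is one attempt and no reset: what is moved stays moved. The work goes in short steps, Python scripts to look and compute and a tool call to move; the robot and the scene stay as the last step left them, time stands still between calls to the robot, and variables do not carry over. Pictures are saved under pics/ and viewed, and the job is handed in when it is done.

Besides the shell and the picture viewer there is one more tool, called after "Request:" in YAML: its name, and indented under it one key for each argument. arm_command: Moves the arm, as the interface text tells. Its arguments: {"type":"object","properties":{"commands":{"type":"array"},"grip":{"type":"number"},"squeeze":{"type":"number"}},"required":["commands"]}

```bash
ls; mkdir -p pics
python3 - <<'E'
from workcell import sensors, imaging, order, bot
import cv2
s=sensors.observe(); print(s)
for n in("side","top"):
    im=imaging.grab_frame(n); cv2.imwrite(f"pics/{n}0.png",im[:,:,::-1]); print(n,imaging.camera_info(n))
print(bot.tip_extent, [a for a in dir(bot) if a[0]!='_'])
E
```

```text
pics
{'clock': 0.0, 'qpos': array([ 1.25679136,  0.52201451, -0.03631443,  1.59998203,  0.02117303,
        1.02110446, -0.11278387]), 'qd': array([ 0.00117058,  0.00026178,  0.00057306,  0.00108472, -0.00058279,
        0.00039035,  0.00137055]), 'joint_efforts': array([ 6.66721626e-04, -9.27102256e+01,  1.98153824e+00, -3.69922435e+01,
        1.81573274e-02,  8.30375677e-03, -4.75004313e-06]), 'position': array([ 0.15075047, -0.60618082,  0.20693488]), 'tool_rot': array([-1.51428614,  1.56967188,  1.87109182]), 'force': array([-0.90084611,  0.19955416,  0.47268442]), 'moment': array([-0.0066364 , -0.02181011,  0.05362415]), 'grip_width': 0.08583955593015723}
side {'fx': 510.7956468016327, 'fy': 510.7956468016327, 'cx': 312.78641383785344, 'cy': 236.1360933583358, 'origin': array([ 0.28344979, -0.57567849,  0.80002106]), 'attitude': array([-2.4518967 ,  0.01743637, -0.44027043])}
top {'fx': 574.7481118920635, 'fy': 574.7481118920635, 'cx': 320.4178721806132, 'cy': 243.89403976478263, 'origin': array([ 0.34192013, -0.03258026,  1.17481684]), 'attitude': array([-3.00220391,  0.01206186, -1.59401608])}
0.008 ['IKError', 'tip_extent']
```

View pics/side0.png

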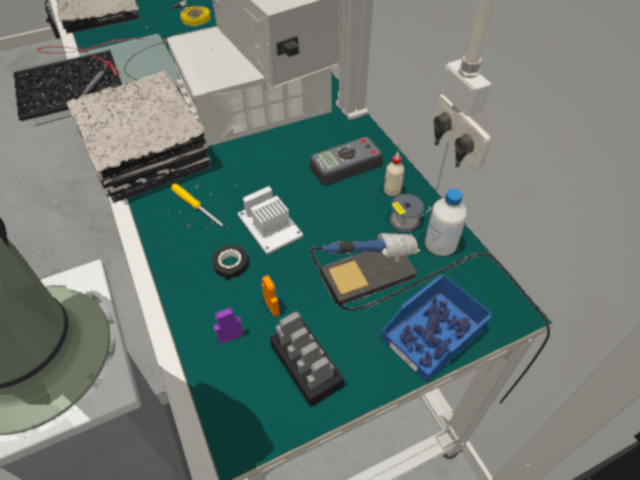

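View pics/top0.png

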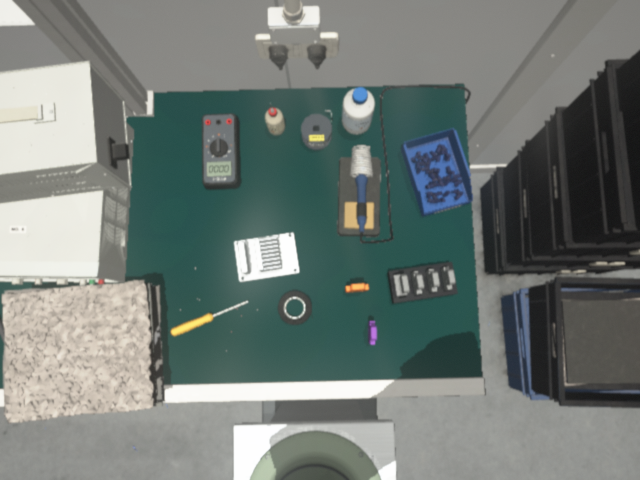

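Run:
```python
import cv2,numpy as np
t=cv2.imread("pics/top0.png"); s=cv2.imread("pics/side0.png")
def c(im,x,y,w,h,f,n): cv2.imwrite(n,cv2.resize(im[y:y+h,x:x+w],None,fx=f,fy=f,interpolation=cv2.INTER_CUBIC))
c(t,380,255,85,55,9,"pics/c1.png"); c(t,225,225,85,60,9,"pics/c2.png")
c(s,260,300,100,110,5.4,"pics/c3.png"); c(s,225,180,85,75,8,"pics/c4.png")
```

```text
(no output)
```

View pics/c1.png

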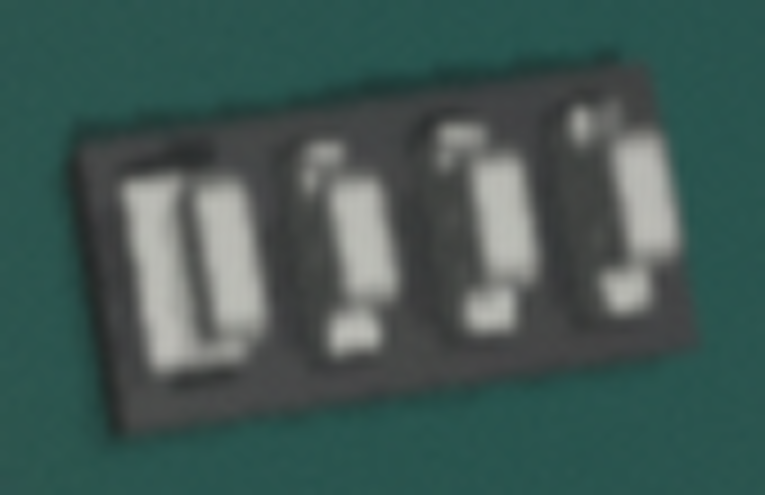

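View pics/c2.png

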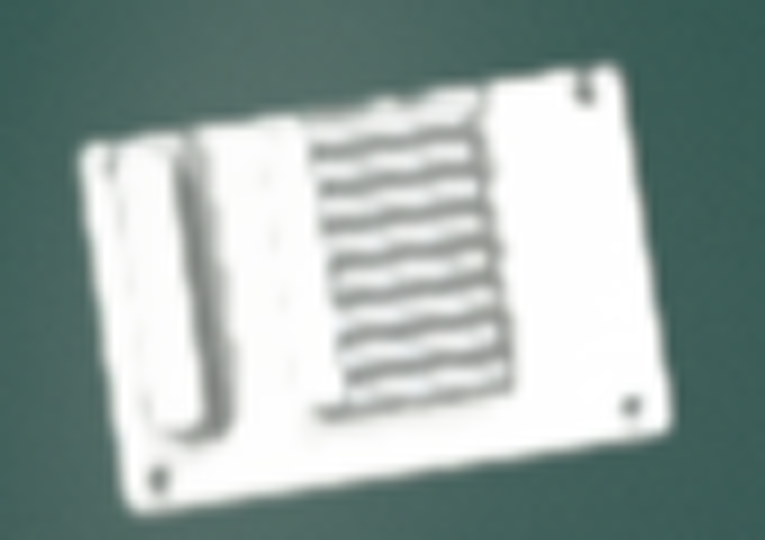

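View pics/c3.png

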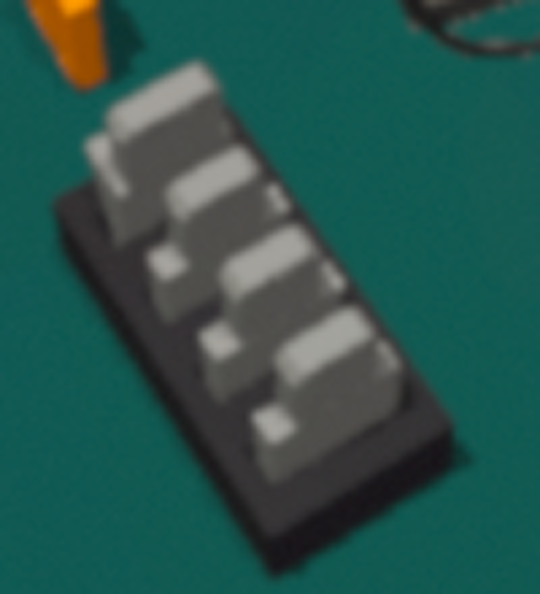

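View pics/c4.png

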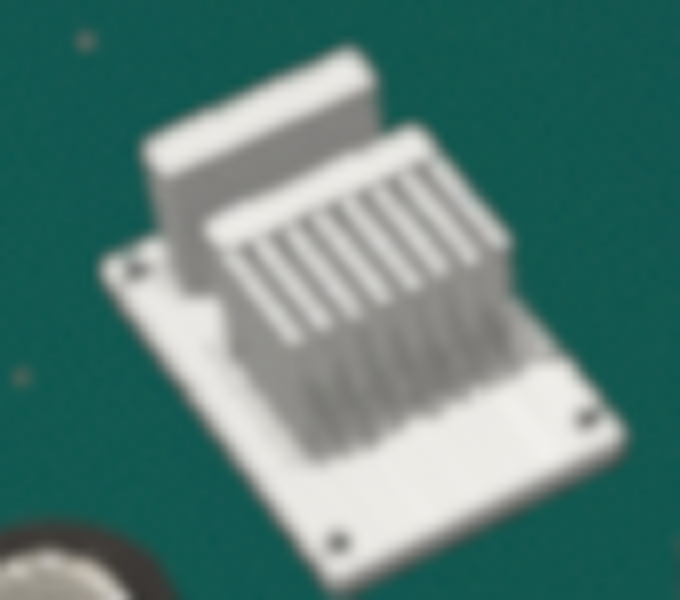

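```bash
cat > h.py <<'E'
import numpy as np, cv2
from scipy.spatial.transform import Rotation as Ro
from scipy.optimize import least_squares
from workcell import sensors, imaging
def rot(a): return Ro.from_euler('xyz',a).as_matrix()
CI={n:imaging.camera_info(n) for n in("side","top")}
def proj(n,P):
    c=CI[n]; p=(np.atleast_2d(P)-c["origin"])@rot(c["attitude"])
    return np.c_[c["fx"]*p[:,0]/p[:,2]+c["cx"],c["fy"]*p[:,1]/p[:,2]+c["cy"]]
def w(pose,P):
    c,s=np.cos(pose[2]),np.sin(pose[2]); P=np.atleast_2d(P)
    return np.c_[pose[0]+c*P[:,0]-s*P[:,1],pose[1]+s*P[:,0]+c*P[:,1],P[:,2]]
def crop(o,f,pts): return [((x+.5)/f-.5+o[0],(y+.5)/f-.5+o[1]) for x,y in pts]
def back(n,px,z):
    c=CI[n]; d=rot(c["attitude"])@np.array([(px[0]-c["cx"])/c["fx"],(px[1]-c["cy"])/c["fy"],1]); o=c["origin"]
    return o+d*(z-o[2])/d[2]
E
python3 - <<'E'
from h import *
for n,p,z in[("top",(430,280),.033),("top",(267,258),.06),("side",(306,357),.033),("side",(268,220),.06)]: print(n,p,back(n,p,z))
mm=1e-3
# rack: tabs tops. wedge slot y=+45, packers 15,-15,-45 ; floor z = 8mm -> packer top 90, wedge top 94
def tabs(hx,y,zt): return [(sx*hx,y+sy*5*mm,zt) for sx,sy in((-1,-1),(-1,1),(1,-1),(1,1))]
# top crop tab rectangles: points order (-x,-y)=(bottom,right),( -x,+y)=bottom-left,(+x,-y)=top-right,(+x,+y)=top-left
T=crop((380,255),9,[ (398,300),(345,303),(377,178),(328,183),
 (538,280),(487,285),(520,155),(470,160),
 (683,253),(630,260),(660,132),(610,138),
 (268,335),(215,343),(243,178),(195,185)])
M=[]
for y in(.015,-.015,-.045): M+=tabs(.014-.0015,y,.090-.0015)
M+=tabs(.017-.0015,.045,.094-.0015)
f=lambda q:(proj("top",w(q,M))-T).ravel()
r=least_squares(f,[.3,-.3,.1]); print("rack top",r.x,np.abs(r.fun).mean()); print(np.round(r.fun.reshape(-1,2),1).tolist())
# rack outline bottom corner/top corner
for nm,m,p in [("TL",(.032,.064,.033),(80,150)),("TR",(.032,-.064,.033),(645,62)),("BR",(-.032,-.064,.033),(700,345)),("BL",(-.032,.064,.033),(120,432))]:
    print(nm,proj("top",w(r.x,m))-crop((380,255),9,[p]))
# side
def s(q,M):return proj("side",w(q,M))
print("side rack corners pred crop coords", [(np.round((a-np.array([260,300]))*5.4)) .tolist() for a in s(r.x,[(-.032,.064,.033),(-.032,-.064,.033),(.032,-.064,.033)])])
print("tab pred",[(np.round((a-np.array([260,300]))*5.4)).tolist() for a in s(r.x,M)])
R=rot(sensors.observe()["tool_rot"]);print(R.round(3))
E
```

```text
top (430, 280) [ 0.42466563 -0.23822652  0.033     ]
top (267, 258) [0.47337979 0.08224722 0.06      ]
side (306, 357) [ 0.42229154 -0.22363443  0.033     ]
side (268, 220) [0.47140382 0.05666801 0.06      ]
rack top [ 0.42064025 -0.22421526  0.12650673] 0.3389153635841371
[[0.0, -0.5], [0.7, -0.0], [0.0, -0.0], [0.3, 0.2], [0.2, -0.7], [0.6, -0.4], [-0.2, 0.2], [0.2, 0.4], [-0.2, -0.0], [0.4, -0.0], [-0.1, 0.3], [0.3, 0.5], [-0.7, -0.5], [-0.1, -0.6], [-0.7, 0.6], [-0.6, 0.6]]
TL [[ 0.03979427 -0.09223372]]
TR [[0.72370298 0.06041838]]
BR [[0.47320722 0.45154387]]
BL [[0.96382682 0.51754442]]
side rack corners pred crop coords [[48.0, 204.0], [268.0, 542.0], [453.0, 426.0]]
tab pred [[183.0, 219.0], [165.0, 193.0], [257.0, 176.0], [239.0, 151.0], [238.0, 300.0], [220.0, 272.0], [313.0, 255.0], [294.0, 229.0], [296.0, 384.0], [277.0, 355.0], [372.0, 338.0], [352.0, 310.0], [120.0, 139.0], [103.0, 114.0], [211.0, 89.0], [194.0, 64.0]]
[[-0.     0.241 -0.97 ]
 [ 0.001 -0.97  -0.241]
 [-1.    -0.001  0.   ]]
```

Run:
```python
from h import *
t=cv2.imread("pics/top0.png",0).astype(float); s=cv2.imread("pics/side0.png",0).astype(float)
def c(im,x,y,ww,h,f,n,lo,hi):
    a=np.clip((im[y:y+h,x:x+ww]-lo)/(hi-lo)*255,0,255).astype(np.uint8); cv2.imwrite(n,cv2.resize(a,None,fx=f,fy=f,interpolation=cv2.INTER_CUBIC))
print(t[255,232:290].astype(int))
c(t,230,228,74,56,10,"pics/c5.png",200,256); c(s,235,182,60,60,10,"pics/c6.png",90,240)
```

```text
[ 94  94 106 176 244 251 250 246 250 251 252 252 248 198 140 140 162 188
 226 249 252 252 252 252 252 252 253 253 249 206 189 215 226 229 232 233
 227 224 228 226 225 221 208 189 179 168 159 153 189 243 253 254 254 254
 254 254 254 254]
```

View pics/c5.png

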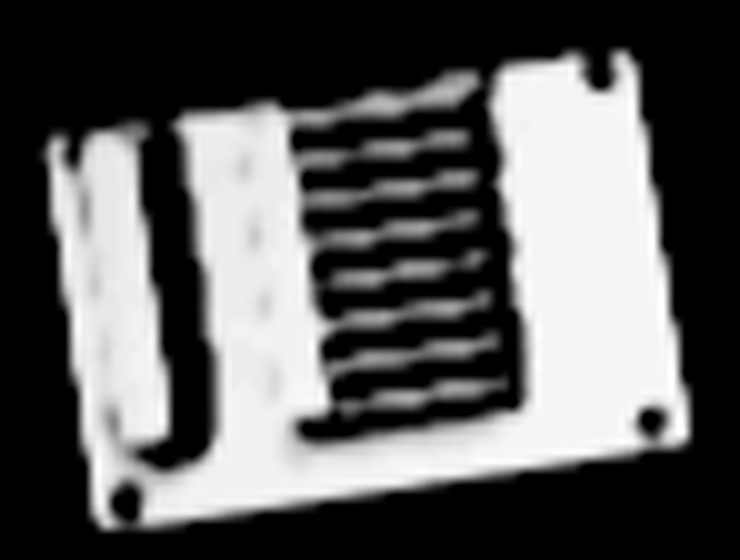

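View pics/c6.png

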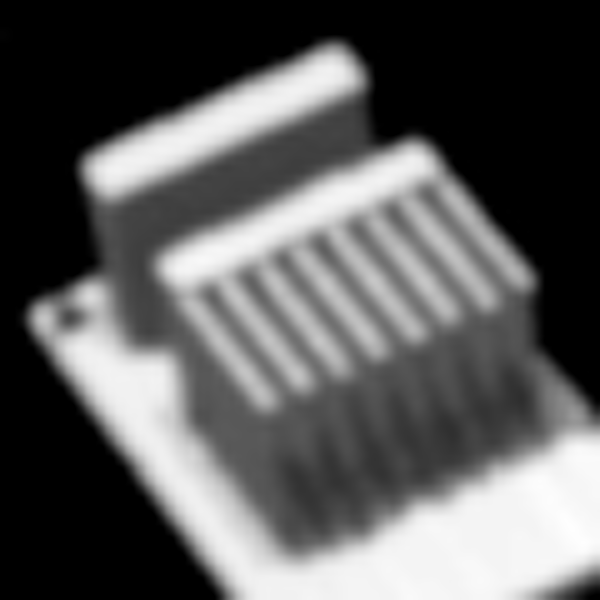

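```bash
cat > fit.py <<'E'
from h import *
def side_t(o,f):return lambda *p:crop(o,f,p)
A=side_t((230,228),10); B=side_t((235,182),10)
# params: x,y,yaw, f (fence gap y in jig), g gap, camera offsets
def edges(q,top=True):
    f,g=q[3],q[4]; h=f-g; X=.030; Z=.060
    E=[]
    def e(cam,a,b,pts,wt=1): E.append((cam,a,b,pts,wt))
    bx,by=.042,.062
    e("top",(-bx,by,.01),(bx,by,.01),A((62,220),(85,430)))
    e("top",(-bx,-by,.01),(bx,-by,.01),A((645,150),(668,300)))
    e("top",(-bx,-by,.01),(-bx,by,.01),A((300,500),(600,455)))
    e("top",(bx,-by,.01),(bx,by,.01),A((210,113),(540,63)))
    e("top",(-X,f,Z),(X,f,Z),A((138,150),(156,275),(168,410)))
    e("top",(-X,f+.012,Z),(X,f+.012,Z),A((82,200),(104,380)),.5)
    e("top",(-X,h,Z),(X,h,Z),A((243,165),(256,235),(264,305),(276,380)))
    e("side",(-X,f,Z),(X,f,Z),B((120,193),(240,141),(355,92)))
    e("side",(-X,f+.012,Z),(X,f+.012,Z),B((110,148),(310,54)))
    e("side",(-X,h,Z),(X,h,Z),B((180,250),(290,197),(390,149)))
    e("side",(-X,h-.045,Z),(X,h-.045,Z),B((265,412),(400,351),(530,290)))
    e("side",(-X,h-.045,Z),(-X,h,Z),B((200,318),(250,395)))
    e("side",(-bx,-by,.01),(-bx,by,.01),B((60,358),(200,555)),.5)
    return E
def res(q,cams=("top","side")):
    r=[]
    for c,a,b,p,wt in edges(q):
        if c not in cams: continue
        P=proj(c,w(q[:3],[a,b])); d=P[1]-P[0]; n=np.array([-d[1],d[0]])/np.linalg.norm(d)
        r+=list(wt*((np.array(p)-P[0])@n))
    r=np.array(r)
    return np.r_[r,(q[3]-.031)*100] if 1 else r
if __name__=="__main__":
    for cams in(("top","side"),("top",),("side",)):
        r=least_squares(lambda q:res(q,cams),[.47,.07,.12,.035,.025],x_scale=[.01,.01,.1,.01,.01])
        print(cams,r.x.round(4),np.round(r.fun,1).tolist())
E
python3 fit.py
python3 - <<'E'
from h import *
# joint rack with side tabs
def tabs(hx,y,zt): return [(sx*hx,y+sy*5e-3,zt) for sx,sy in((-1,-1),(-1,1),(1,-1),(1,1))]
T=crop((380,255),9,[ (398,300),(345,303),(377,178),(328,183),(538,280),(487,285),(520,155),(470,160),(683,253),(630,260),(660,132),(610,138),(268,335),(215,343),(243,178),(195,185)])
S=crop((260,300),5.4,[(188,208),(168,185),(257,168),(240,149),(242,286),(223,264),(315,248),(295,227),(298,370),(278,345),(370,330),(352,308),(123,135),(108,115),(216,83),(197,62)])
M=[]
for y in(.015,-.015,-.045): M+=tabs(.014,y,.090)
M+=tabs(.017,.045,.094)
for c in(("top",T),),(("side",S),),(("top",T),("side",S)):
    r=least_squares(lambda q:np.concatenate([(proj(n,w(q,M))-P).ravel() for n,P in c]),[.42,-.22,.12]);print(r.x,abs(r.fun).mean())
E
```

```text
('top', 'side') [0.4828 0.089  0.1237 0.0369 0.0208] [1.0, 0.6, -0.9, -0.7, 0.4, 0.5, -0.7, -0.6, 0.3, 0.4, -0.1, 0.1, 0.0, -0.1, 0.2, 0.1, 0.3, -0.2, -0.0, 0.2, -0.3, -0.7, -0.4, -0.7, -0.9, 0.2, 0.5, 0.5, 0.5, -0.1, 0.1, -0.1, 0.6]
('top',) [0.4826 0.0889 0.125  0.0365 0.0206] [1.0, 0.6, -0.8, -0.7, 0.6, 0.6, -0.6, -0.5, 0.1, 0.2, -0.4, -0.0, -0.1, -0.2, 0.1, -0.0, 0.2, 0.5]
('side',) [0.4824 0.0954 0.1215 0.031  0.0211] [0.0, 0.2, 0.4, -0.1, -0.5, -0.3, -0.5, -0.8, 0.4, 0.6, 0.6, 0.4, -0.3, -0.0, -0.1, 0.0]
[ 0.42054253 -0.22394934  0.12577559] 0.4046479786292956
[ 0.42154706 -0.22237     0.12559206] 0.9763008398448125
[ 0.42110384 -0.22309794  0.12601166] 0.7566072918159161
```

```bash
cat >> h.py <<'E'
RACK=np.array([.4208,-.2235,.126]); JIG=np.array([.4826,.089,.1237])
FY=.0369; HY=.0161
def st():
    s=sensors.observe(); R=rot(s["tool_rot"]); p=s["position"]
    print("t%.2f p"%s["clock"],p.round(4),"xax",R[:,0].round(4),"yaw",round(float(np.arctan2(R[1,1],R[0,1])),4),"F",s["force"].round(2),"w",round(float(s["grip_width"]),4),"q",s["qpos"].round(2))
    return s,R,p
def go(tgt,yaw=None):
    s,R,p=st(); d=R.T@(np.array(tgt)-p)*100
    y=np.arctan2(R[1,1],R[0,1]); print("target",np.round(tgt,4),"dxyz cm",d.round(2),"twist",None if yaw is None else round(float(-(yaw-y)),3))
def inf(frame,x,y,z):
    return w(frame,(x,y,z))[0]
E
python3 -c "
from h import *
go(inf(RACK,0,.015,.16),RACK[2])"
```

```text
t0.10 p [ 0.1508 -0.6062  0.207 ] xax [-3.e-04  9.e-04 -1.e+00] yaw -1.327 F [-0.5   0.04 -0.39] w 0.0854 q [ 1.26  0.52 -0.04  1.6   0.02  1.02 -0.11]
target [ 0.4189 -0.2086  0.16  ] dxyz cm [  4.73 -32.11 -35.62] twist -1.453
```

Candidates, in top-view pixels:
- **Grey packers in the rack:** (419,281), (435,279) and (451,276).
- **Wedge:** grey, with a wide two-part top, at (404,284) in the +y end slot.
- **Look-alikes to leave alone:** orange at (357,286), purple at (373,332).

Crop c1 confirms the choice: plain grey packer at (419,281). The jig gap measures about 20.8 mm, so one packer leaves about 10.8 mm for the wedge.

Request:
arm_command:
  commands:
    - {"dx":0,"dy":-32.1,"dz":-35.6,"twist":-1.453}
    - {"dx":0,"dy":-32.1,"dz":-35.6,"twist":-1.453}
    - {"dx":0,"dy":-32.1,"dz":-35.6,"twist":-1.453}
    - {"dx":0,"dy":-32.1,"dz":-35.6,"twist":-1.453}
    - {"dx":0,"dy":-32.1,"dz":-35.6,"twist":-1.453}
    - {"dx":0,"dy":-32.1,"dz":-35.6,"twist":-1.453}
    - {"dx":0,"dy":-32.1,"dz":-35.6,"twist":-1.453}
    - {"dx":0,"dy":-32.1,"dz":-35.6,"twist":-1.453}
    - {"dx":0,"dy":-32.1,"dz":-35.6,"twist":-1.453}
    - {"dx":0,"dy":-32.1,"dz":-35.6,"twist":-1.453}
    - {"dx":0,"dy":-32.1,"dz":-35.6,"twist":-1.453}
    - {"dx":0,"dy":-32.1,"dz":-35.6,"twist":-1.453}
  grip: -0.3
  squeeze: 40

```text
clock: 1.1
position: [0.4209, -0.2046, 0.2075]
tool_rot: [2.601, 1.569, 1.168]
force: [-0.9, 0.8, 0.1]
grip_width: 0.0556
```

```bash
python3 -c "
from h import *
go(inf(RACK,0,.015,.13),RACK[2])"
```

```text
t1.10 p [ 0.4209 -0.2046  0.2075] xax [ 8.0e-04  1.8e-03 -1.0e+00] yaw 0.1369 F [-0.89  0.78  0.14] w 0.0556 q [ 0.76  0.31 -0.53  1.98  0.2   0.9   0.27]
target [ 0.4189 -0.2086  0.13  ] dxyz cm [ 7.75 -0.25  0.38] twist 0.011
```

Request:
arm_command:
  commands:
    - {"dx":0,"dy":-0.25,"dz":0.38,"twist":0.011}
    - {"dx":3.8,"dy":-0.25,"dz":0.38,"twist":0.011}
    - {"dx":7.7,"dy":-0.25,"dz":0.38,"twist":0.011}
    - {"dx":7.7,"dy":-0.25,"dz":0.38,"twist":0.011}
    - {"dx":7.7,"dy":-0.25,"dz":0.38,"twist":0.011}

```text
clock: 1.52
position: [0.4179, -0.2083, 0.13]
tool_rot: [-2.651, 1.566, 2.187]
force: [0.2, 1.1, 0.4]
grip_width: 0.0557
```

```bash
cat >> h.py <<'E'
def shot(n,name,x,y,ww,h,f):
    im=imaging.grab_frame(n)[:,:,::-1]; cv2.imwrite("pics/"+name,cv2.resize(im[y:y+h,x:x+ww],None,fx=f,fy=f,interpolation=cv2.INTER_CUBIC))
E
python3 -c "
from h import *
shot('side','s1.png',220,260,160,150,5)
shot('top','t1.png',370,230,110,90,6)
go(inf(RACK,0,.015,.070),RACK[2])"
```

```text
t1.62 p [ 0.4196 -0.209   0.1322] xax [ 0.0019  0.0012 -1.    ] yaw 0.1254 F [-1.02  0.38 -0.41] w 0.0551 q [ 0.72  0.42 -0.49  2.05  0.29  0.73  0.18]
target [ 0.4189 -0.2086  0.07  ] dxyz cm [ 6.22 -0.08 -0.04] twist -0.001
```

View pics/s1.png

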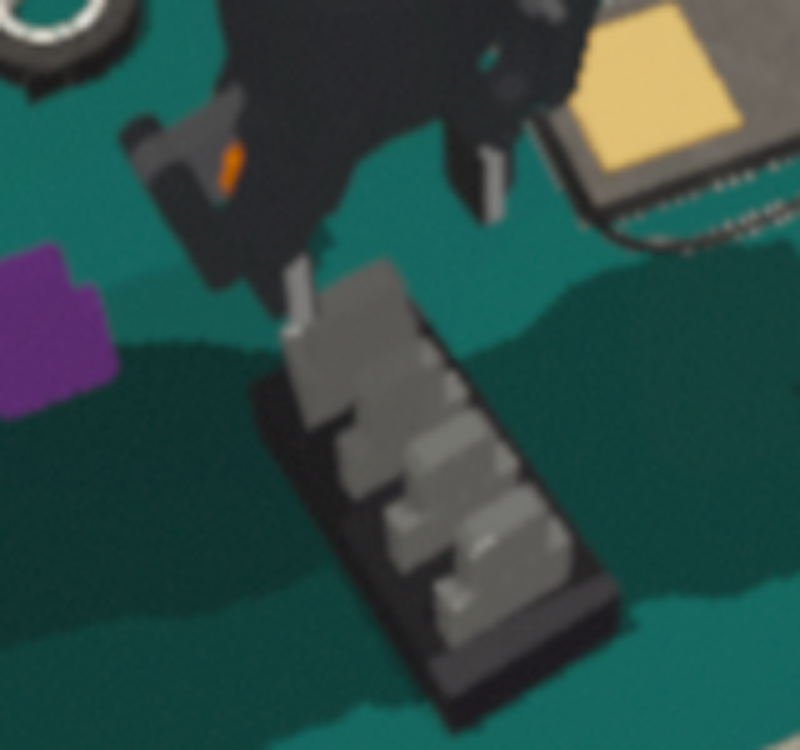

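The fingers (crop (298,290) and (492,190)) straddle the slot's line and sit square to the packers. Descending.

Request:
arm_command:
  commands:
    - {"dx":2,"dy":-0.05,"dz":0}
    - {"dx":4,"dy":-0.05,"dz":0}
    - {"dx":5.5,"dy":-0.05,"dz":0}
    - {"dx":6.2,"dy":-0.05,"dz":0}
    - {"dx":6.2,"dy":-0.05,"dz":0}
    - {"dx":6.2,"dy":-0.05,"dz":0}

```text
validation failed for argument at $.co...
```

```bash
python3 -c "
from h import *
shot('side','s2.png',240,270,130,130,6)
go(inf(RACK,0,.015,.070),RACK[2])"
```

```text
t1.67 p [ 0.4198 -0.2092  0.1324] xax [ 2.8e-03  6.0e-04 -1.0e+00] yaw 0.1252 F [-0.22 -0.37  0.23] w 0.0555 q [ 0.72  0.42 -0.49  2.05  0.29  0.73  0.18]
target [ 0.4189 -0.2086  0.07  ] dxyz cm [ 6.24 -0.1  -0.06] twist -0.001
```

View pics/s2.png

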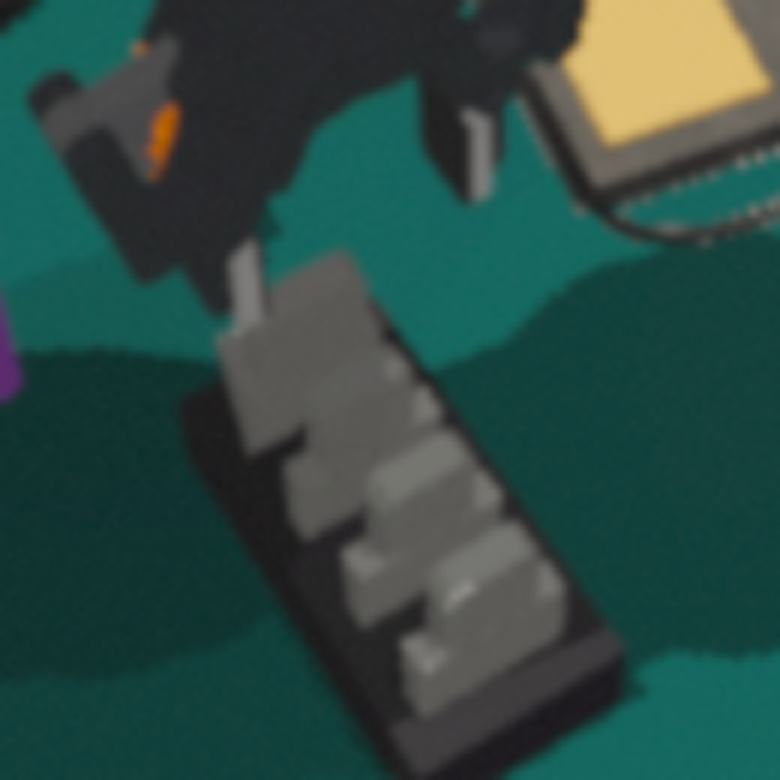

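The call was refused, probably because "twist" was missing, so nothing moved. I'll resend it with every field.

Request:
arm_command:
  commands:
    - {"dx":2,"dy":-0.05,"dz":0,"twist":0}
    - {"dx":4,"dy":-0.05,"dz":0,"twist":0}
    - {"dx":5.5,"dy":-0.05,"dz":0,"twist":0}
    - {"dx":6.2,"dy":-0.05,"dz":0,"twist":0}
    - {"dx":6.2,"dy":-0.05,"dz":0,"twist":0}
    - {"dx":6.2,"dy":-0.05,"dz":0,"twist":0}

```text
clock: 2.17
position: [0.4201, -0.2095, 0.0715]
tool_rot: [1.431, 1.567, -0.015]
force: [-0.3, 0.5, -0.7]
grip_width: 0.0553
```

```bash
python3 -c "
from h import *
shot('side','s3.png',240,270,130,130,6)
go(inf(RACK,0,.015,.070),RACK[2])"
```

```text
t2.22 p [ 0.4202 -0.2095  0.0717] xax [ 4.3e-03 -3.0e-04 -1.0e+00] yaw 0.1251 F [0.21 0.36 0.53] w 0.0553 q [ 0.67  0.52 -0.43  2.1   0.38  0.59  0.1 ]
target [ 0.4189 -0.2086  0.07  ] dxyz cm [ 0.17 -0.12 -0.11] twist -0.001
```

View pics/s3.png

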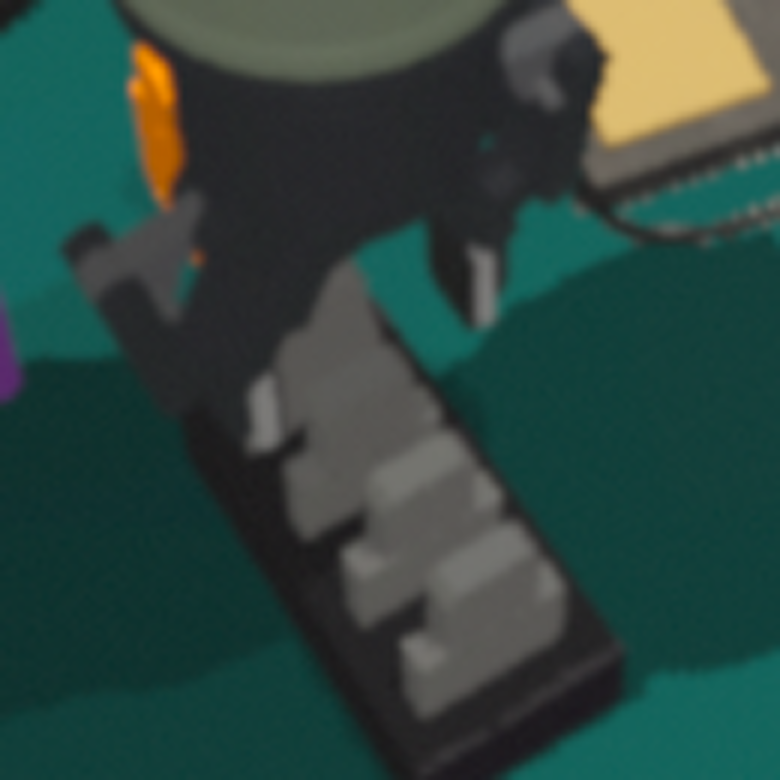

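Request:
arm_command:
  commands:
    - {"dx":0.1,"dy":-0.12,"dz":-0.1,"twist":0}
    - {"dx":0.1,"dy":-0.12,"dz":-0.1,"twist":0}

```text
clock: 2.38
position: [0.4192, -0.2089, 0.0716]
tool_rot: [1.261, 1.565, -0.185]
force: [-0.4, -0.1, -0.3]
grip_width: 0.0555
```

Request:
arm_command:
  commands:
    - {"dx":0,"dy":0,"dz":0,"twist":0}
    - {"dx":0,"dy":0,"dz":0,"twist":0}
    - {"dx":0,"dy":0,"dz":0,"twist":0}
    - {"dx":0,"dy":0,"dz":0,"twist":0}
    - {"dx":0,"dy":0,"dz":0,"twist":0}
    - {"dx":0,"dy":0,"dz":0,"twist":0}
  grip: 1
  squeeze: 40

```text
clock: 2.88
position: [0.4192, -0.2089, 0.0715]
tool_rot: [1.27, 1.565, -0.176]
force: [-0.1, -0.0, 0.6]
grip_width: -0.0001
```

```bash
python3 -c "
from h import *
shot('side','s4.png',240,270,130,130,6)
go(inf(RACK,0,.015,.235))"
```

```text
t2.93 p [ 0.4192 -0.2089  0.0715] xax [ 5.4e-03 -9.0e-04 -1.0e+00] yaw 0.1248 F [ 0.27  1.01 -0.43] w -0.0002 q [ 0.67  0.52 -0.43  2.1   0.38  0.59  0.09]
target [ 0.4189 -0.2086  0.235 ] dxyz cm [-16.35   0.06  -0.  ] twist None
```

View pics/s4.png

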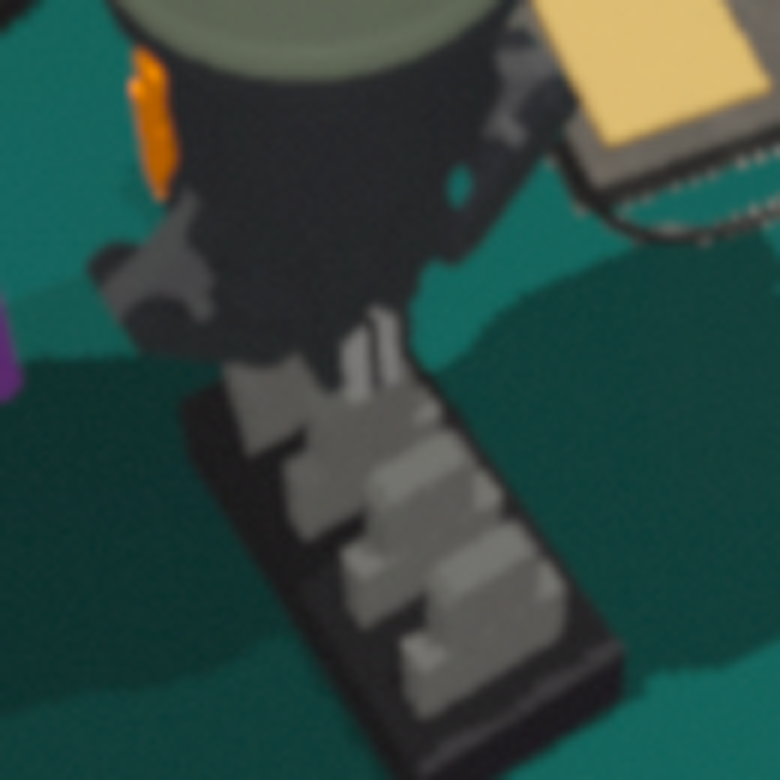

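```bash
python3 -c "
from h import *
s,R,p=st()
for nm,q in [('tip-y',p+R@[.008,0,.011]),('tip+y',p+R@[.008,0,-.011]),('tipback-',p+R@[-.03,0,.011])]:
  print(nm,q.round(3),(proj('side',q)-[240,270])*6,(proj('top',q)))
print((proj('side',w(RACK,[(-.014,.01,.09),(.014,.01,.09),(-.014,.01,.058),(.014,.01,.058)]))-[240,270])*6)
shot('top','t4.png',380,240,100,80,7)
"
```

```text
t2.93 p [ 0.4192 -0.2089  0.0715] xax [ 5.4e-03 -9.0e-04 -1.0e+00] yaw 0.1248 F [ 0.27  1.01 -0.43] w -0.0002 q [ 0.67  0.52 -0.43  2.1   0.38  0.59  0.09]
tip-y [ 0.421 -0.22   0.064] [[380.97033717 460.08134455]] [[423.34452728 281.11275405]]
tip+y [ 0.418 -0.198  0.064] [[337.89375118 397.55925119]] [[412.08898463 282.80416438]]
tipback- [ 0.42  -0.22   0.102] [[375.49004751 390.32205403]] [[426.69796128 279.69923866]]
[[317.6918419  420.60855512]
 [409.80283927 367.87500629]
 [323.40535048 478.38269667]
 [412.68875214 426.58230541]]
```

View pics/t4.png

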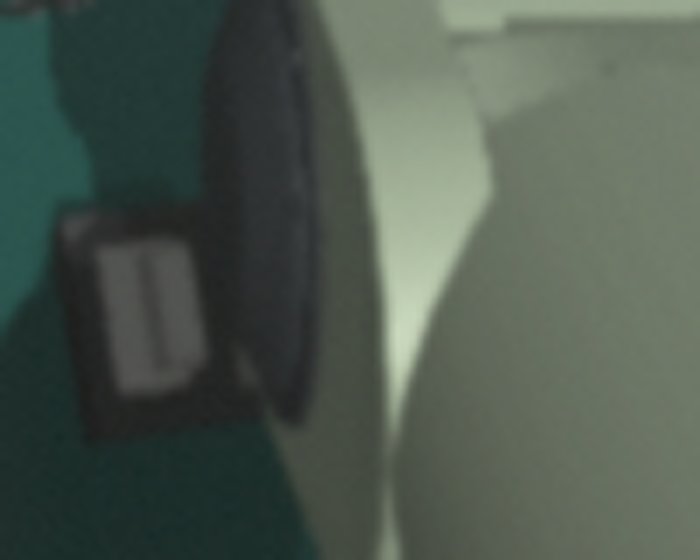

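```bash
python3 -c "
from h import *
for nm,p in(('s2',[.4198,-.2092,.1324]),('s3',[.4202,-.2095,.0717])):
  c,s=np.cos(.125),np.sin(.125)
  for j in(-.0277,.0277):
    for e in (-.011,.011):
      for dz in (-.008,.005):
        q=np.array(p)+[c*j-s*e,s*j+c*e,dz]; print(nm,j,e,dz,((proj('side',q)-[240,270])*6).round(),((proj('top',q)-[370,230])*6).round())
"
```

```text
s2 -0.0277 -0.011 -0.008 [[280. 400.]] [[370. 380.]]
s2 -0.0277 -0.011 0.005 [[277. 374.]] [[378. 378.]]
s2 -0.0277 0.011 -0.008 [[235. 334.]] [[298. 391.]]
s2 -0.0277 0.011 0.005 [[232. 307.]] [[305. 389.]]
s2 0.0277 -0.011 -0.008 [[469. 293.]] [[338. 200.]]
s2 0.0277 -0.011 0.005 [[469. 266.]] [[346. 196.]]
s2 0.0277 0.011 -0.008 [[423. 230.]] [[267. 211.]]
s2 0.0277 0.011 0.005 [[422. 203.]] [[274. 207.]]
s3 -0.0277 -0.011 -0.008 [[295. 513.]] [[337. 389.]]
s3 -0.0277 -0.011 0.005 [[292. 490.]] [[344. 387.]]
s3 -0.0277 0.011 -0.008 [[253. 449.]] [[269. 399.]]
s3 -0.0277 0.011 0.005 [[250. 425.]] [[275. 397.]]
s3 0.0277 -0.011 -0.008 [[473. 409.]] [[307. 219.]]
s3 0.0277 -0.011 0.005 [[473. 385.]] [[314. 215.]]
s3 0.0277 0.011 -0.008 [[429. 348.]] [[240. 229.]]
s3 0.0277 0.011 0.005 [[428. 324.]] [[246. 225.]]
```

View pics/t1.png

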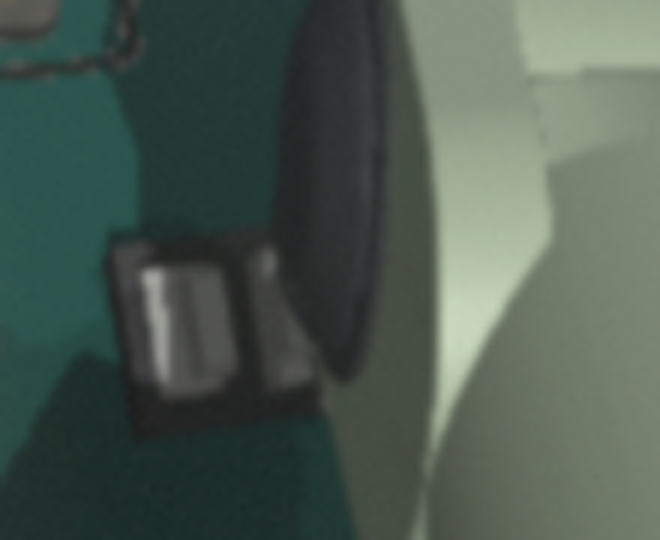

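```bash
python3 -c "
from h import *
im=imaging.grab_frame('side')[:,:,::-1][310:370,270:340].astype(float)
im=np.clip((im/190)**.6*255,0,255).astype(np.uint8)
cv2.imwrite('pics/s5.png',cv2.resize(im,None,fx=10,fy=10,interpolation=cv2.INTER_CUBIC))
"
```

```text
(no output)
```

View pics/s5.png

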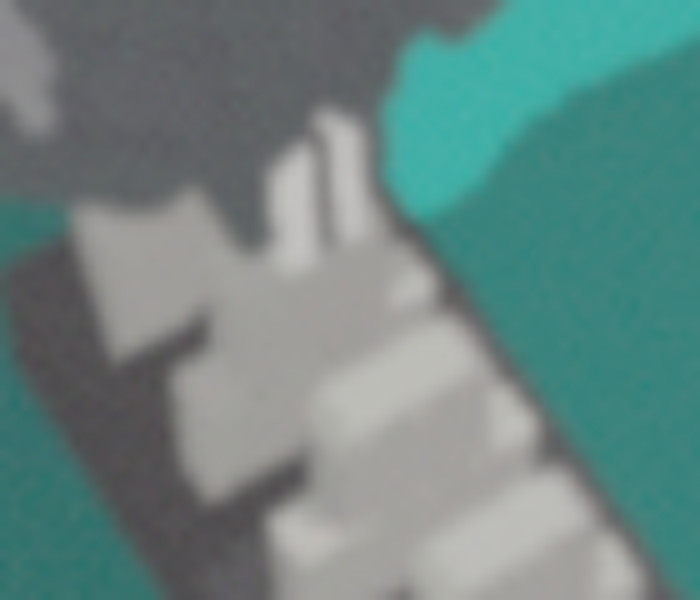

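The jaws shut on nothing. In the picture the closed pads end at pixel (302,335), level with the packer's tab top, so the real fingertips are about 30 mm higher than I assumed. I'll reopen and step down, watching the force and the picture.

Request:
arm_command:
  commands:
    - {"dx":0,"dy":0,"dz":0,"twist":0}
    - {"dx":0,"dy":0,"dz":0,"twist":0}
    - {"dx":0,"dy":0,"dz":0,"twist":0}
    - {"dx":0,"dy":0,"dz":0,"twist":0}
    - {"dx":0,"dy":0,"dz":0,"twist":0}
  grip: -0.3

```text
clock: 3.45
position: [0.4192, -0.2089, 0.0715]
tool_rot: [1.266, 1.565, -0.179]
force: [0.2, 0.6, 0.1]
grip_width: 0.0556
```

Request:
arm_command:
  commands:
    - {"dx":0.5,"dy":0,"dz":0,"twist":0}
    - {"dx":1,"dy":0,"dz":0,"twist":0}
    - {"dx":1,"dy":0,"dz":0,"twist":0}

```text
clock: 3.7
position: [0.4188, -0.2087, 0.0605]
tool_rot: [1.348, 1.566, -0.098]
force: [-1.2, -0.3, 0.2]
grip_width: 0.0554
```

```bash
python3 -c "
from h import *
st()
im=imaging.grab_frame('side')[:,:,::-1][280:380,240:370].astype(float)
im=np.clip((im/190)**.6*255,0,255).astype(np.uint8)
cv2.imwrite('pics/s6.png',cv2.resize(im,None,fx=6,fy=6,interpolation=cv2.INTER_CUBIC))
"
```

```text
t3.70 p [ 0.4188 -0.2087  0.0605] xax [ 4.4e-03 -4.0e-04 -1.0e+00] yaw 0.1249 F [-1.23 -0.27  0.15] w 0.0554 q [ 0.66  0.54 -0.42  2.11  0.4   0.56  0.08]
```

View pics/s6.png

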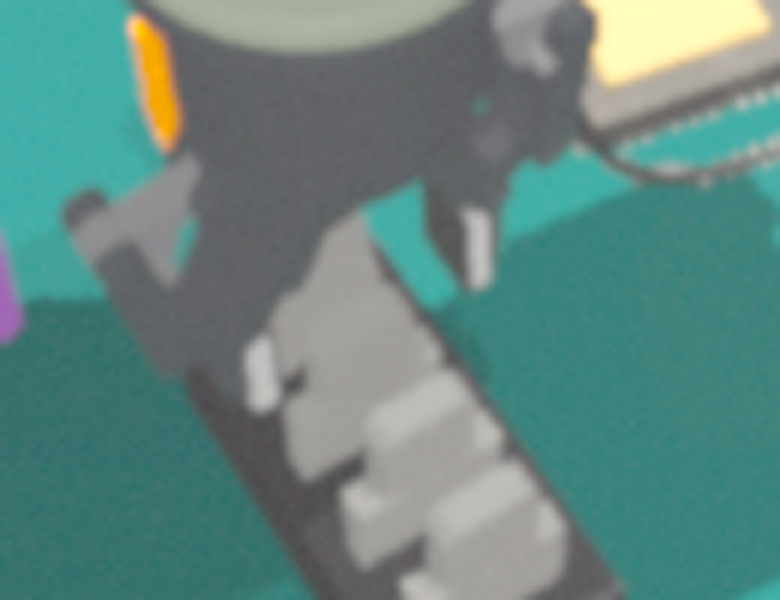

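```bash
cat >> h.py <<'E'
def onplane(px,frame,yc,cam="side"):
    c=CI[cam]; d=rot(c["attitude"])@np.array([(px[0]-c["cx"])/c["fx"],(px[1]-c["cy"])/c["fy"],1]); o=c["origin"]
    n=np.array([-np.sin(frame[2]),np.cos(frame[2]),0]); p0=w(frame,(0,yc,0))[0]
    q=o+d*((p0-o)@n)/(d@n); r=q-np.array([frame[0],frame[1],0]); return np.array([r@[np.cos(frame[2]),np.sin(frame[2]),0],yc,q[2]])
E
python3 -c "
from h import *
for a in [(283.3,348.3),(320,328),(283.7,345),(320.8,324)]:
  print([onplane(a,RACK,c).round(4).tolist() for c in(-.01,.004,.015)])
"
```

```text
[[-0.0405, -0.01, 0.1238], [-0.0345, 0.004, 0.0944], [-0.0297, 0.015, 0.0713]]
[[0.0231, -0.01, 0.1215], [0.0319, 0.004, 0.092], [0.0389, 0.015, 0.0688]]
[[-0.0392, -0.01, 0.1326], [-0.0331, 0.004, 0.1036], [-0.0283, 0.015, 0.0808]]
[[0.0246, -0.01, 0.132], [0.0335, 0.004, 0.1029], [0.0405, 0.015, 0.0801]]
```

Run:
```python
from h import *
def tabs(hx,y,zt): return [(sx*hx,y+sy*5e-3,zt) for sx,sy in((-1,-1),(-1,1),(1,-1),(1,1))]
T=crop((380,255),9,[ (398,300),(345,303),(377,178),(328,183),(538,280),(487,285),(520,155),(470,160),(683,253),(630,260),(660,132),(610,138),(268,335),(215,343),(243,178),(195,185)])
S=crop((260,300),5.4,[(188,208),(168,185),(257,168),(240,149),(242,286),(223,264),(315,248),(295,227),(298,370),(278,345),(370,330),(352,308),(123,135),(108,115),(216,83),(197,62)])
M=[]
for y in(.015,-.015,-.045): M+=tabs(.014,y,.090)
M+=tabs(.017,.045,.094)
r=least_squares(lambda q:np.concatenate([(proj(n,w(q[:3],M)+[0,0,q[3]])-P).ravel() for n,P in (("top",T),("side",S))]),[.42,-.22,.12,0]);print(r.x,abs(r.fun).mean())
from fit import edges
def res(q):
    o=[]
    for c,a,b,p,wt in edges(q):
        P=proj(c,w(q[:3],[a,b])+[0,0,q[5]]); d=P[1]-P[0]; n=np.array([-d[1],d[0]])/np.linalg.norm(d)
        o+=list(wt*((np.array(p)-P[0])@n))
    return np.r_[o,(q[3]-.031)*100]
r=least_squares(res,[.47,.07,.12,.035,.025,0]);print(r.x.round(4))
```

```text
[ 0.42084419 -0.22348147  0.12580525  0.00200165] 0.7081243011892475
[0.4826 0.0889 0.1238 0.0366 0.0208 0.0009]
```

Request:
arm_command:
  commands:
    - {"dx":0.5,"dy":0,"dz":0,"twist":0}
    - {"dx":1,"dy":0,"dz":0,"twist":0}
    - {"dx":1.5,"dy":0,"dz":0,"twist":0}
    - {"dx":1.5,"dy":0,"dz":0,"twist":0}

```text
clock: 4.08
position: [0.4185, -0.2085, 0.0448]
tool_rot: [1.486, 1.568, 0.04]
force: [-1.0, 0.8, -0.6]
grip_width: 0.0554
```

```bash
cat >> h.py <<'E'
def bshot(n,name,x,y,ww,h,f,g=190):
    im=imaging.grab_frame(n)[:,:,::-1][y:y+h,x:x+ww].astype(float)
    im=np.clip((im/g)**.6*255,0,255).astype(np.uint8)
    cv2.imwrite('pics/'+name,cv2.resize(im,None,fx=f,fy=f,interpolation=cv2.INTER_CUBIC))
E
python3 -c "
from h import *
st()
bshot('side','s7.png',240,280,130,100,6)
"
```

```text
t4.08 p [ 0.4185 -0.2085  0.0448] xax [ 3.3e-03  1.0e-04 -1.0e+00] yaw 0.1252 F [-0.97  0.84 -0.62] w 0.0554 q [ 0.64  0.57 -0.4   2.12  0.42  0.53  0.06]
```

View pics/s7.png

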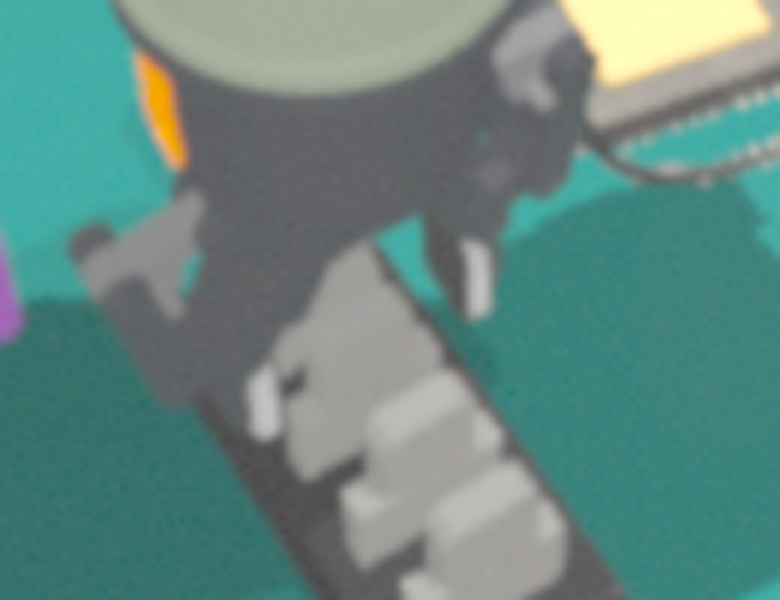

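Request:
arm_command:
  commands:
    - {"dx":0.3,"dy":0.04,"dz":0,"twist":0}
    - {"dx":0.6,"dy":0.04,"dz":0,"twist":0}
    - {"dx":0.6,"dy":0.04,"dz":0,"twist":0}

```text
clock: 4.38
position: [0.419, -0.2084, 0.0388]
tool_rot: [1.514, 1.568, 0.068]
force: [-0.0, -0.2, 0.1]
grip_width: 0.0555
```

Request:
arm_command:
  commands:
    - {"dx":0,"dy":0,"dz":0,"twist":0}
    - {"dx":0,"dy":0,"dz":0,"twist":0}
    - {"dx":0,"dy":0,"dz":0,"twist":0}
    - {"dx":0,"dy":0,"dz":0,"twist":0}
    - {"dx":0,"dy":0,"dz":0,"twist":0}
  grip: 1
  squeeze: 40

```text
clock: 4.8
position: [0.419, -0.2084, 0.039]
tool_rot: [1.473, 1.568, 0.028]
force: [-0.9, -0.0, 3.4]
grip_width: 0.027
```

```bash
python3 -c "
from h import *
st()
bshot('side','s8.png',240,280,130,100,6)
"
```

```text
t4.80 p [ 0.419  -0.2084  0.039 ] xax [ 3.3e-03  1.0e-04 -1.0e+00] yaw 0.1253 F [-0.89 -0.01  3.41] w 0.027 q [ 0.63  0.58 -0.39  2.12  0.43  0.52  0.05]
```

View pics/s8.png

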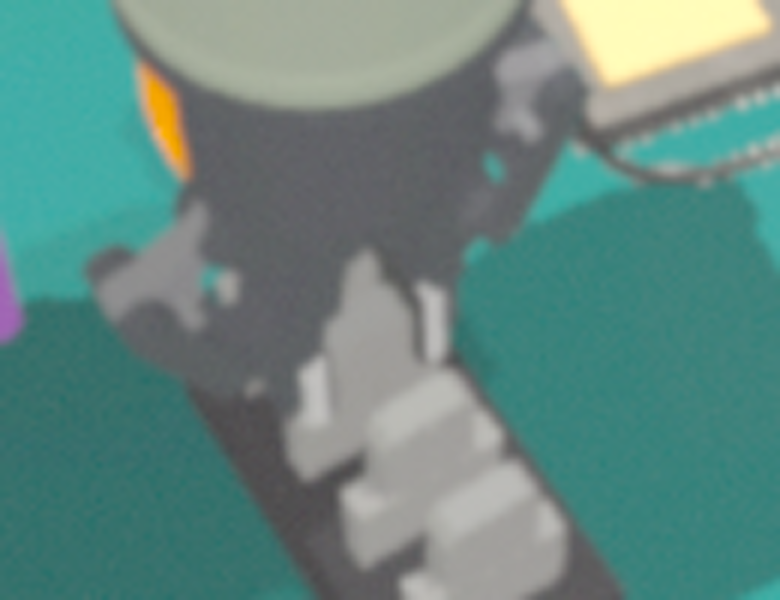

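Gripped: width 27 mm, with the pads (crop (315,395) and (432,325)) on packer tab 1 just above its shoulder. So reported TCP z = packer foot + 31 mm. Lifting.

Request:
arm_command:
  commands:
    - {"dx":-1.5,"dy":0,"dz":0,"twist":0}
    - {"dx":-3,"dy":0,"dz":0,"twist":0}
    - {"dx":-6,"dy":0,"dz":0,"twist":0}
    - {"dx":-9,"dy":0,"dz":0,"twist":0}
    - {"dx":-12.5,"dy":0,"dz":0,"twist":0}
    - {"dx":-16,"dy":0,"dz":0,"twist":0}
    - {"dx":-18.5,"dy":0,"dz":0,"twist":0}
    - {"dx":-18.5,"dy":0,"dz":0,"twist":0}
    - {"dx":-18.5,"dy":0,"dz":0,"twist":0}

```text
clock: 5.6
position: [0.4188, -0.2088, 0.225]
tool_rot: [1.171, 1.565, -0.275]
force: [-1.0, 0.3, -1.0]
grip_width: 0.0271
```

```bash
python3 -c "
from h import *
bshot('side','s9.png',180,180,190,150,4)
go(inf(JIG,0,.0235,.2235),JIG[2])
"
```

```text
t5.65 p [ 0.4181 -0.2086  0.2239] xax [ 3.4e-03 -4.0e-04 -1.0e+00] yaw 0.1248 F [-0.02 -0.11 -0.33] w 0.0271 q [ 0.79  0.29 -0.55  1.96  0.18  0.94  0.28]
target [0.4797 0.1123 0.2235] dxyz cm [  0.05  10.1  -31.08] twist 0.001
```

View pics/s9.png

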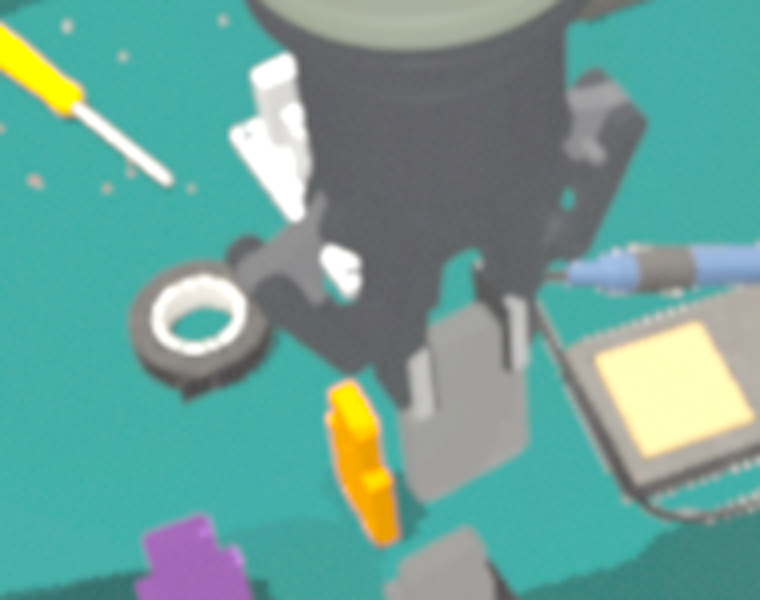

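```bash
python3 -c "
from h import *
p=np.array([.4181,-.2086,.125])
for off in((0,0),):
  for x in(-.022+.003,.022,):
    for z in (.193,.195):print(x,z,((proj('side',w([p[0],p[1],.125],(x,-.005,z)))-180)*4).round(), 'cut', ((proj('side',w([p[0],p[1],.125],(np.sign(x)*.022,-.005,z+.003)))-180)*4).round())
"
```

```text
-0.019 0.193 [[423. 506.]] cut [[415. 505.]]
-0.019 0.195 [[423. 503.]] cut [[415. 502.]]
0.022 0.193 [[523. 451.]] cut [[523. 447.]]
0.022 0.195 [[523. 448.]] cut [[523. 444.]]
```

The held packer's foot appears at crop (425,500) and (525,440), against a prediction of (423,504) and (523,448). That's consistent, so I'll traverse to the jig.

Request:
arm_command:
  commands:
    - {"dx":0,"dy":10.1,"dz":-31.1,"twist":0}
    - {"dx":0,"dy":10.1,"dz":-31.1,"twist":0}
    - {"dx":0,"dy":10.1,"dz":-31.1,"twist":0}
    - {"dx":0,"dy":10.1,"dz":-31.1,"twist":0}
    - {"dx":0,"dy":10.1,"dz":-31.1,"twist":0}
    - {"dx":0,"dy":10.1,"dz":-31.1,"twist":0}
    - {"dx":0,"dy":10.1,"dz":-31.1,"twist":0}
    - {"dx":0,"dy":10.1,"dz":-31.1,"twist":0}
    - {"dx":0,"dy":10.1,"dz":-31.1,"twist":0}
    - {"dx":0,"dy":10.1,"dz":-31.1,"twist":0}

```text
clock: 6.48
position: [0.4789, 0.1146, 0.2226]
tool_rot: [1.604, 1.57, 0.162]
force: [-0.3, -1.1, -0.8]
grip_width: 0.027
```

```bash
python3 -c "
from h import *
go(inf(JIG,0,.0245,.110),JIG[2])
"
```

```text
t6.48 p [0.4789 0.1146 0.2226] xax [ 1.e-03  2.e-04 -1.e+00] yaw 0.1289 F [-0.34 -1.12 -0.78] w 0.027 q [ 0.19  0.36 -0.68  1.9   0.27  0.98 -0.49]
target [0.4796 0.1133 0.11  ] dxyz cm [11.26  0.04  0.14] twist 0.005
```

Down to foot z ≈ 79 mm, which is 19 mm above the fence, then a look.

Request:
arm_command:
  commands:
    - {"dx":3,"dy":0.04,"dz":0.14,"twist":0.005}
    - {"dx":6,"dy":0.04,"dz":0.14,"twist":0.005}
    - {"dx":9,"dy":0.04,"dz":0.14,"twist":0.005}
    - {"dx":11.2,"dy":0.04,"dz":0.14,"twist":0.005}
    - {"dx":11.2,"dy":0.04,"dz":0.14,"twist":0.005}
    - {"dx":11.2,"dy":0.04,"dz":0.14,"twist":0.005}

```text
clock: 6.98
position: [0.4787, 0.1124, 0.1099]
tool_rot: [-1.484, 1.569, -2.931]
force: [0.7, -0.2, 0.7]
grip_width: 0.0267
```

```bash
python3 -c "
from h import *
s,R,p=st()
bshot('side','s10.png',220,150,100,90,8)
bshot('top','t10.png',220,210,110,90,7)
go(inf(JIG,0,.0245,.110),JIG[2])
"
```

```text
t6.98 p [0.4787 0.1124 0.1099] xax [-1.8e-03 -4.0e-04 -1.0e+00] yaw 0.1234 F [ 0.74 -0.24  0.68] w 0.0267 q [ 0.11  0.51 -0.6   2.01  0.42  0.74 -0.63]
t7.08 p [0.48   0.113  0.1116] xax [ 1.8e-03  3.0e-04 -1.0e+00] yaw 0.1233 F [ 0.16  0.24 -0.39] w 0.0271 q [ 0.11  0.51 -0.6   2.01  0.42  0.74 -0.63]
target [0.4796 0.1133 0.11  ] dxyz cm [ 0.16 -0.04 -0.03] twist -0.0
```

View pics/s10.png

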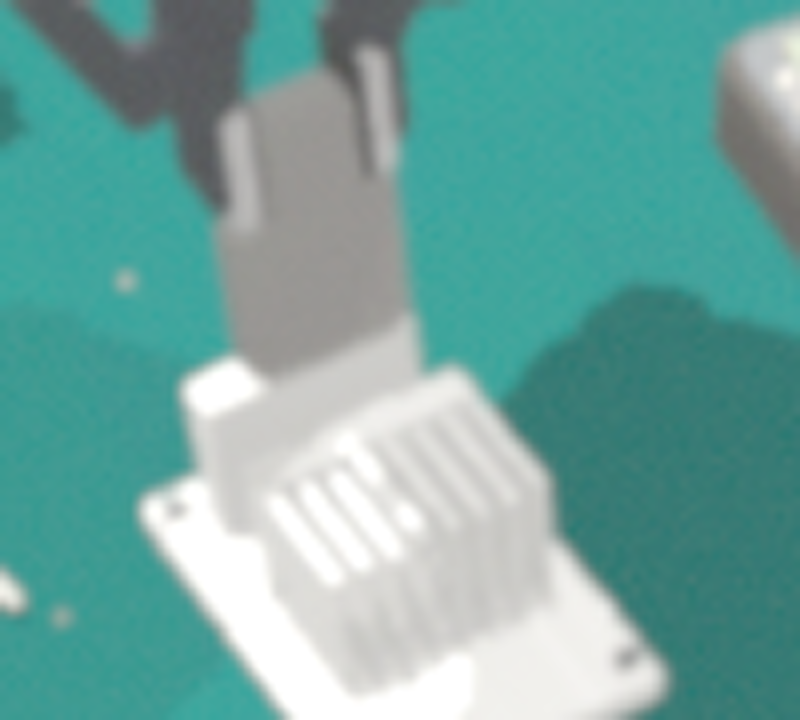

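View pics/t10.png

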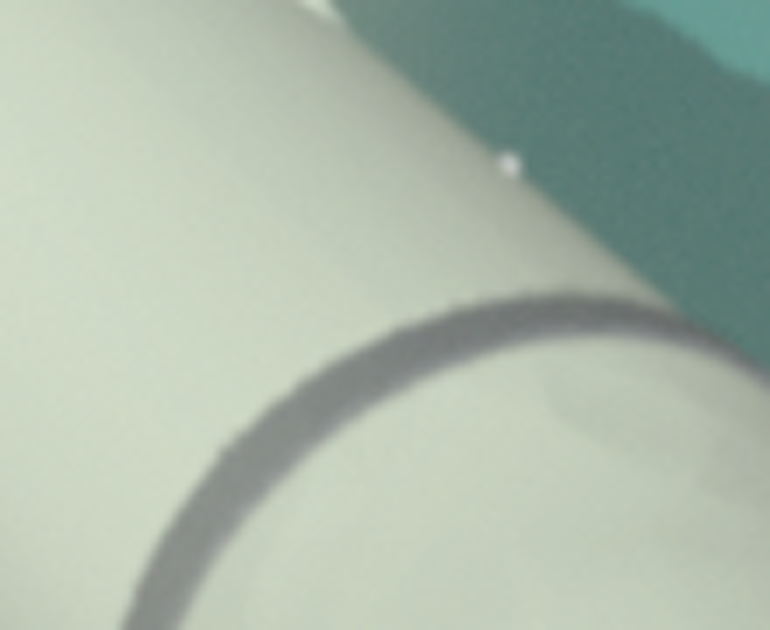

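```bash
cat >> h.py <<'E'
def tof(frame,P):
    c,s=np.cos(frame[2]),np.sin(frame[2]); d=np.array(P)-[frame[0],frame[1],0]
    return np.array([c*d[0]+s*d[1],-s*d[0]+c*d[1],d[2]])
E
python3 -c "
from h import *
for z in (.0786,.0806,.0826):
  print(z,[(tof(JIG,back('side',(220+(x+.5)/8-.5,150+(y+.5)/8-.5),z))*1e3).round(1).tolist() for x,y in ((272,378),(340,351),(405,320))])
# compare: fence top corner & hs edge in same image
print([(tof(JIG,back('side',(220+(x+.5)/8-.5,150+(y+.5)/8-.5),.06))*1e3).round(1).tolist() for x,y in ((200,415),(415,318),(350,408),(455,368))])
"
```

```text
0.0786 [[-16.0, 22.6, 78.6], [2.4, 21.6, 78.6], [21.1, 22.1, 78.6]]
0.0806 [[-16.7, 20.8, 80.6], [1.6, 19.7, 80.6], [20.3, 20.3, 80.6]]
0.0826 [[-17.4, 19.0, 82.6], [0.9, 17.9, 82.6], [19.4, 18.5, 82.6]]
[[-30.3, 38.2, 60.0], [31.3, 38.3, 60.0], [2.3, 19.7, 60.0], [31.1, 17.3, 60.0]]
```

The packer's lower edge is at jig y ≈ 20 mm. The gap runs from about 16–17.5 to 37–38 mm, so it clears both sides. Lowering.

Request:
arm_command:
  commands:
    - {"dx":2,"dy":0,"dz":0,"twist":0}
    - {"dx":4,"dy":0,"dz":0,"twist":0}
    - {"dx":5.5,"dy":0,"dz":0,"twist":0}
    - {"dx":6.3,"dy":0,"dz":0,"twist":0}
    - {"dx":6.5,"dy":0,"dz":0,"twist":0}
    - {"dx":6.5,"dy":0,"dz":0,"twist":0}

```text
clock: 7.58
position: [0.4805, 0.1131, 0.0472]
tool_rot: [1.594, 1.568, 0.146]
force: [0.2, 0.1, 0.2]
grip_width: 0.0271
```

```bash
python3 -c "
from h import *
s,R,p=st()
bshot('side','s11.png',220,150,100,90,8)
go(inf(JIG,0,.0245,.041),JIG[2])
"
```

```text
t7.58 p [0.4805 0.1131 0.0472] xax [ 2.5e-03  4.0e-04 -1.0e+00] yaw 0.1232 F [0.19 0.13 0.2 ] w 0.0271 q [ 0.04  0.61 -0.52  2.05  0.53  0.61 -0.72]
t7.63 p [0.4807 0.1132 0.0476] xax [ 3.1e-03  5.0e-04 -1.0e+00] yaw 0.1232 F [ 0.8  0.3 -0.2] w 0.0272 q [ 0.04  0.61 -0.53  2.05  0.53  0.61 -0.72]
target [0.4796 0.1133 0.041 ] dxyz cm [ 0.66 -0.11 -0.03] twist -0.0
```

View pics/s11.png

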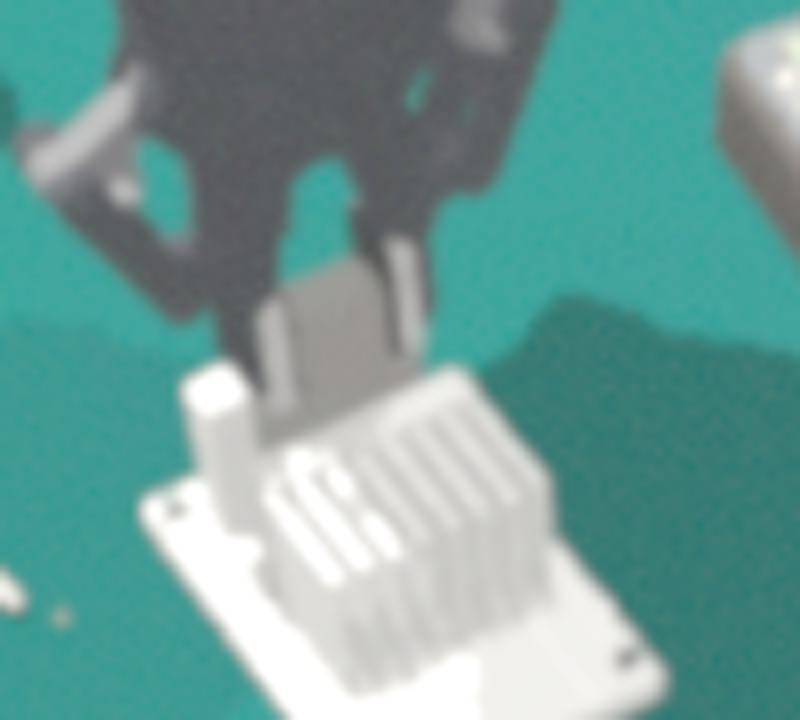

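Request:
arm_command:
  commands:
    - {"dx":0.3,"dy":-0.05,"dz":0,"twist":0}
    - {"dx":0.5,"dy":-0.05,"dz":0,"twist":0}
    - {"dx":0.6,"dy":-0.05,"dz":0,"twist":0}
    - {"dx":0.6,"dy":-0.05,"dz":0,"twist":0}

```text
clock: 7.97
position: [0.4803, 0.113, 0.0416]
tool_rot: [1.587, 1.568, 0.14]
force: [-0.4, -0.5, -0.6]
grip_width: 0.027
```

Request:
arm_command:
  commands:
    - {"dx":0,"dy":0,"dz":0.2,"twist":0}
    - {"dx":0,"dy":0,"dz":0.4,"twist":0}
    - {"dx":0,"dy":0,"dz":0.4,"twist":0}

```text
clock: 8.22
position: [0.4807, 0.1101, 0.0418]
tool_rot: [2.032, 1.567, 0.585]
force: [-1.5, 6.4, 0.4]
grip_width: 0.0272
```

```bash
python3 -c "
from h import *
s,R,p=st();print(tof(JIG,p))
"
```

```text
t8.22 p [0.4807 0.1101 0.0418] xax [ 0.0035  0.0023 -1.    ] yaw 0.1238 F [-1.5   6.39  0.45] w 0.0272 q [ 0.04  0.62 -0.52  2.05  0.54  0.6  -0.72]
[0.00074933 0.02115199 0.04181612]
```

Contact with the heat sink: 6.4 N at jig y = 21.1 mm, exactly as predicted. Now down to feel the bed.

Request:
arm_command:
  commands:
    - {"dx":0.1,"dy":0,"dz":0,"twist":0}
    - {"dx":0.2,"dy":0,"dz":0,"twist":0}
    - {"dx":0.3,"dy":0,"dz":0,"twist":0}

```text
clock: 8.47
position: [0.4817, 0.1105, 0.0404]
tool_rot: [1.822, 1.564, 0.375]
force: [-14.1, -2.1, 69.9]
grip_width: 0.0269
```

```bash
python3 -c "
from h import *
s,R,p=st();print(tof(JIG,p))
"
```

```text
t8.47 p [0.4817 0.1105 0.0404] xax [ 0.0059  0.0023 -1.    ] yaw 0.1239 F [-14.07  -2.11  69.88] w 0.0269 q [ 0.04  0.62 -0.51  2.05  0.54  0.59 -0.72]
[0.001799   0.02145755 0.04043332]
```

The bed is firm at about 0.041 (70 N, so the arm is stiff). Easing up before release.

Request:
arm_command:
  commands:
    - {"dx":-0.12,"dy":0,"dz":0.05,"twist":0}
    - {"dx":-0.12,"dy":0,"dz":0.05,"twist":0}

```text
clock: 8.63
position: [0.4822, 0.1104, 0.0422]
tool_rot: [1.846, 1.563, 0.399]
force: [-0.5, 3.7, 1.0]
grip_width: 0.0269
```

```bash
python3 -c "
from h import *
s,R,p=st();print(tof(JIG,p))
"
```

```text
t8.63 p [0.4822 0.1104 0.0422] xax [ 0.0071  0.003  -1.    ] yaw 0.124 F [-0.49  3.72  0.98] w 0.0269 q [ 0.04  0.62 -0.52  2.05  0.54  0.6  -0.72]
[0.00226429 0.02127951 0.0422189 ]
```

Request:
arm_command:
  commands:
    - {"dx":0.04,"dy":0,"dz":0,"twist":0}
    - {"dx":0.06,"dy":0,"dz":0,"twist":0}

```text
clock: 8.8
position: [0.4823, 0.1104, 0.0415]
tool_rot: [1.863, 1.563, 0.416]
force: [-0.3, 2.5, 1.1]
grip_width: 0.0271
```

Request:
arm_command:
  commands:
    - {"dx":0.03,"dy":0,"dz":0,"twist":0}
    - {"dx":0.04,"dy":0,"dz":0,"twist":0}

```text
clock: 8.97
position: [0.4823, 0.1104, 0.0409]
tool_rot: [1.887, 1.563, 0.44]
force: [-0.1, 2.9, 1.4]
grip_width: 0.0272
```

Request:
arm_command:
  commands:
    - {"dx":0.02,"dy":0,"dz":0,"twist":0}
    - {"dx":0.04,"dy":0,"dz":0,"twist":0}

```text
clock: 9.13
position: [0.4824, 0.1105, 0.0407]
tool_rot: [1.862, 1.563, 0.415]
force: [-3.7, 0.6, 14.0]
grip_width: 0.027
```

Seated on the bed with 14 N. Releasing with a modest opening, then going straight up.

Request:
arm_command:
  commands:
    - {"dx":0,"dy":0,"dz":0,"twist":0}
    - {"dx":0,"dy":0,"dz":0,"twist":0}
    - {"dx":0,"dy":0,"dz":0,"twist":0}
    - {"dx":-0.5,"dy":0,"dz":0,"twist":0}
  grip: -0.2

```text
clock: 9.47
position: [0.4818, 0.1101, 0.0452]
tool_rot: [1.873, 1.564, 0.426]
force: [-1.5, 0.5, 0.7]
grip_width: 0.0515
```

```bash
python3 -c "
from h import *
s,R,p=st();print(tof(JIG,p))
bshot('side','s12.png',220,150,100,90,8)
"
```

```text
t9.47 p [0.4818 0.1101 0.0452] xax [ 0.0058  0.0026 -1.    ] yaw 0.1239 F [-1.52  0.5   0.71] w 0.0515 q [ 0.05  0.62 -0.52  2.05  0.53  0.6  -0.72]
[0.00181532 0.02104875 0.04516913]
```

View pics/s12.png

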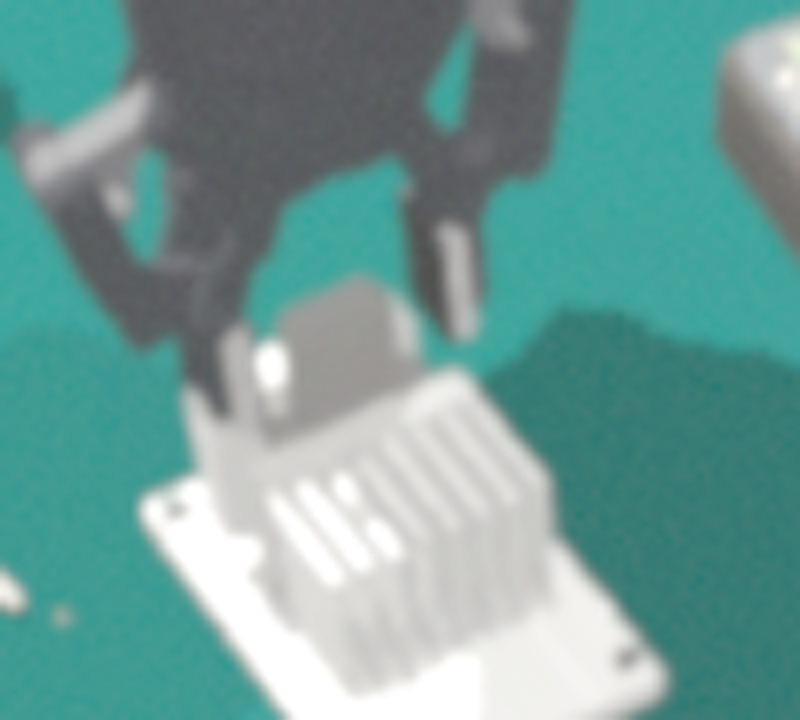

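The packer stands in the gap (tab at (350,340)) and the fingers are clear of it. Going up and back to the rack.

Request:
arm_command:
  commands:
    - {"dx":-3,"dy":0,"dz":0,"twist":0}
    - {"dx":-6,"dy":0,"dz":0,"twist":0}
    - {"dx":-10,"dy":0,"dz":0,"twist":0}
    - {"dx":-14,"dy":0,"dz":0,"twist":0}
    - {"dx":-16,"dy":0,"dz":0,"twist":0}
    - {"dx":-16,"dy":0,"dz":0,"twist":0}

```text
clock: 10.02
position: [0.483, 0.1104, 0.2109]
tool_rot: [1.715, 1.557, 0.267]
force: [0.5, 0.2, -0.4]
grip_width: 0.0515
```

```bash
python3 -c "
from h import *
go(inf(RACK,0,.045,.200),RACK[2])
"
```

```text
t10.02 p [0.483  0.1104 0.2109] xax [ 0.0135  0.0037 -0.9999] yaw 0.1235 F [ 0.49  0.18 -0.35] w 0.0515 q [ 0.2   0.37 -0.69  1.92  0.29  0.94 -0.5 ]
target [ 0.4151 -0.1789  0.2   ] dxyz cm [  0.89 -10.31  27.87] twist -0.002
```

Request:
arm_command:
  commands:
    - {"dx":0.5,"dy":-10.3,"dz":27.9,"twist":0}
    - {"dx":0.5,"dy":-10.3,"dz":27.9,"twist":0}
    - {"dx":0.5,"dy":-10.3,"dz":27.9,"twist":0}
    - {"dx":0.5,"dy":-10.3,"dz":27.9,"twist":0}
    - {"dx":0.5,"dy":-10.3,"dz":27.9,"twist":0}
    - {"dx":0.5,"dy":-10.3,"dz":27.9,"twist":0}
    - {"dx":0.5,"dy":-10.3,"dz":27.9,"twist":0}
    - {"dx":0.5,"dy":-10.3,"dz":27.9,"twist":0}
    - {"dx":0.5,"dy":-10.3,"dz":27.9,"twist":0}
    - {"dx":0.5,"dy":-10.3,"dz":27.9,"twist":0}

```text
clock: 10.85
position: [0.415, -0.1792, 0.2038]
tool_rot: [1.74, 1.557, 0.292]
force: [0.1, -0.0, -0.1]
grip_width: 0.051
```

```bash
python3 -c "
from h import *
bshot('side','s13.png',220,150,130,90,6)
bshot('top','t13.png',225,215,85,70,9,255)
go(inf(RACK,0,.045,.085),RACK[2])
"
```

```text
t10.95 p [ 0.4154 -0.1781  0.2039] xax [ 0.0134  0.004  -0.9999] yaw 0.125 F [ 0.4  -0.12  0.01] w 0.0514 q [ 0.78  0.29 -0.6   2.03  0.2   0.87  0.19]
target [ 0.4151 -0.1789  0.085 ] dxyz cm [11.89 -0.2   0.1 ] twist -0.001
```

View pics/s13.png

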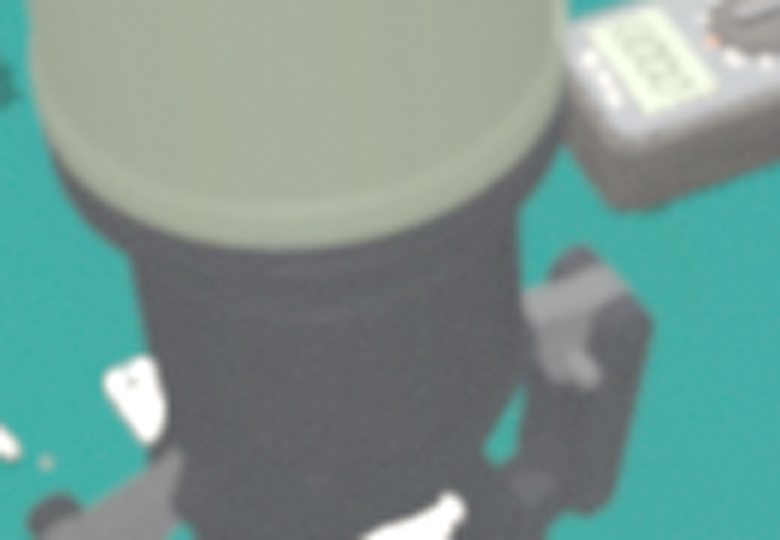

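View pics/t13.png

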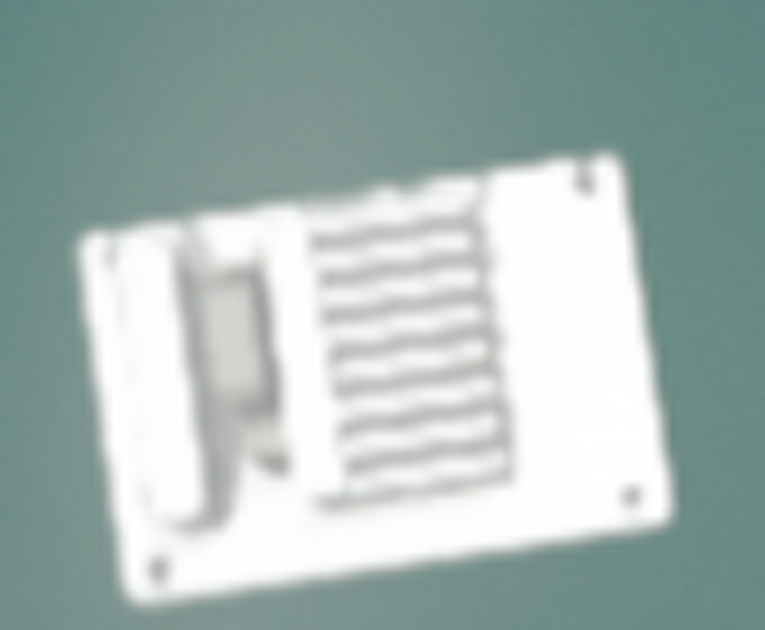

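The packer is standing upright in the gap against the heat sink (top-view tab at crop (235,335)). Now the wedge: descending over slot +45.

Request:
arm_command:
  commands:
    - {"dx":3,"dy":-0.1,"dz":0.1,"twist":0}
    - {"dx":6,"dy":-0.1,"dz":0.1,"twist":0}
    - {"dx":8,"dy":-0.1,"dz":0.1,"twist":0}
    - {"dx":10,"dy":-0.1,"dz":0.1,"twist":0}
    - {"dx":11,"dy":-0.1,"dz":0.1,"twist":0}
    - {"dx":11,"dy":-0.1,"dz":0.1,"twist":0}

```text
clock: 11.45
position: [0.4155, -0.1774, 0.0924]
tool_rot: [1.913, 1.559, 0.469]
force: [0.1, 0.5, -0.2]
grip_width: 0.051
```

```bash
python3 -c "
from h import *
go(inf(RACK,0,.045,.046),RACK[2])
bshot('side','s14.png',230,260,130,100,6)
"
```

```text
t11.45 p [ 0.4155 -0.1774  0.0924] xax [ 0.0109  0.0055 -0.9999] yaw 0.1271 F [ 0.08  0.55 -0.16] w 0.051 q [ 0.68  0.47 -0.51  2.13  0.38  0.62  0.04]
target [ 0.4151 -0.1789  0.046 ] dxyz cm [ 4.64 -0.11  0.16] twist 0.001
```

View pics/s14.png

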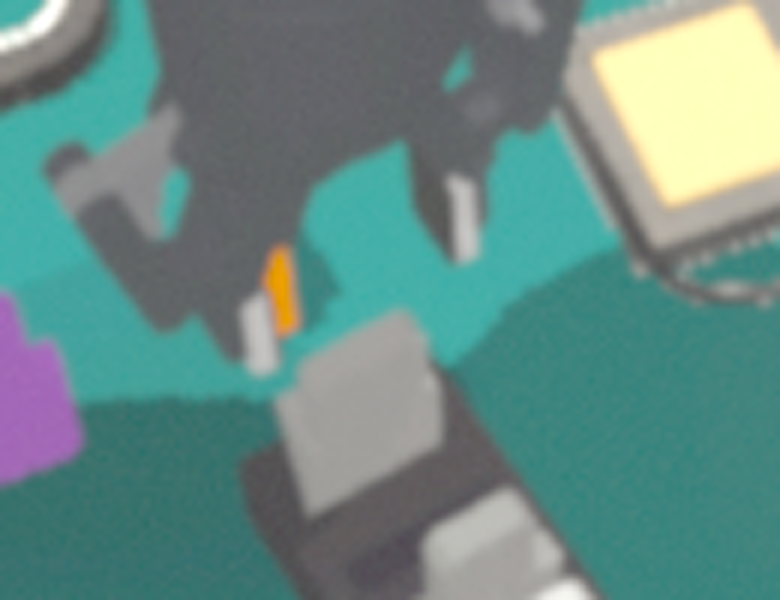

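```bash
python3 -c "
from h import *
print(back('top',(357,286),.082),back('top',(373,332),.082), back('top',(347,288),.03))
"
```

```text
[ 0.41305885 -0.09054564  0.082     ] [ 0.32604797 -0.11779174  0.082     ] [ 0.41294712 -0.07330614  0.03      ]
```

Request:
arm_command:
  commands:
    - {"dx":1.5,"dy":-0.1,"dz":0.16,"twist":0}
    - {"dx":3,"dy":-0.1,"dz":0.16,"twist":0}
    - {"dx":4,"dy":-0.1,"dz":0.16,"twist":0}
    - {"dx":4.6,"dy":-0.1,"dz":0.16,"twist":0}
    - {"dx":4.6,"dy":-0.1,"dz":0.16,"twist":0}

```text
clock: 11.92
position: [0.4159, -0.1791, 0.0474]
tool_rot: [1.842, 1.558, 0.399]
force: [-0.3, 0.1, 0.2]
grip_width: 0.0513
```

```bash
python3 -c "
from h import *
go(inf(RACK,0,.045,.046),RACK[2])
bshot('side','s15.png',230,260,130,100,6)
"
```

```text
t11.92 p [ 0.4159 -0.1791  0.0474] xax [ 0.0118  0.005  -0.9999] yaw 0.1273 F [-0.28  0.07  0.18] w 0.0513 q [ 0.63  0.55 -0.44  2.16  0.46  0.51 -0.03]
target [ 0.4151 -0.1789  0.046 ] dxyz cm [ 0.14 -0.07 -0.03] twist 0.001
```

View pics/s15.png

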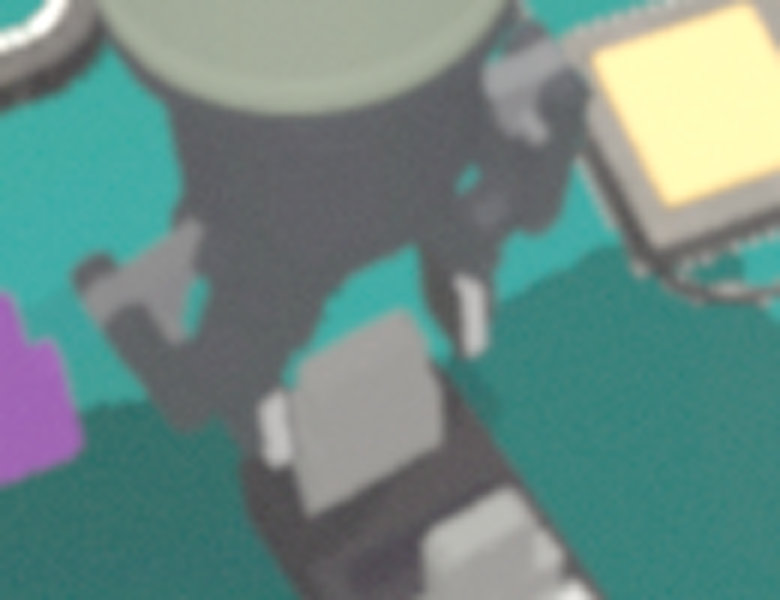

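The pads straddle the wedge tab. Closing harder for the pressing job.

Request:
arm_command:
  commands:
    - {"dx":0.1,"dy":-0.07,"dz":0,"twist":0}
    - {"dx":0.1,"dy":-0.07,"dz":0,"twist":0}
    - {"dx":0.1,"dy":-0.07,"dz":0,"twist":0}
    - {"dx":0.1,"dy":-0.07,"dz":0,"twist":0}
    - {"dx":0.1,"dy":-0.07,"dz":0,"twist":0}
    - {"dx":0.1,"dy":-0.07,"dz":0,"twist":0}
  grip: 1
  squeeze: 80

```text
clock: 12.47
position: [0.4158, -0.1795, 0.0478]
tool_rot: [1.742, 1.557, 0.298]
force: [-1.6, 0.1, 8.0]
grip_width: 0.0319
```

Request:
arm_command:
  commands:
    - {"dx":-1.5,"dy":0,"dz":0,"twist":0}
    - {"dx":-3,"dy":0,"dz":0,"twist":0}
    - {"dx":-6,"dy":0,"dz":0,"twist":0}
    - {"dx":-9,"dy":0,"dz":0,"twist":0}
    - {"dx":-12.5,"dy":0,"dz":0,"twist":0}
    - {"dx":-16,"dy":0,"dz":0,"twist":0}
    - {"dx":-17,"dy":0,"dz":0,"twist":0}
    - {"dx":-17,"dy":0,"dz":0,"twist":0}

```text
clock: 13.13
position: [0.4147, -0.1808, 0.2208]
tool_rot: [1.508, 1.553, 0.064]
force: [-0.7, -0.7, -0.8]
grip_width: 0.0314
```

```bash
python3 -c "
from h import *
bshot('side','s16.png',180,180,190,150,4)
go(inf(JIG,.0015,.0315,.2135),JIG[2])
"
```

```text
t13.18 p [ 0.4139 -0.1806  0.2189] xax [ 0.0155  0.0022 -0.9999] yaw 0.1264 F [-0.27 -0.22 -1.85] w 0.0319 q [ 0.8   0.27 -0.62  2.01  0.19  0.91  0.21]
target [0.4802 0.1204 0.2135] dxyz cm [  0.71  10.37 -29.03] twist 0.003
```

View pics/s16.png

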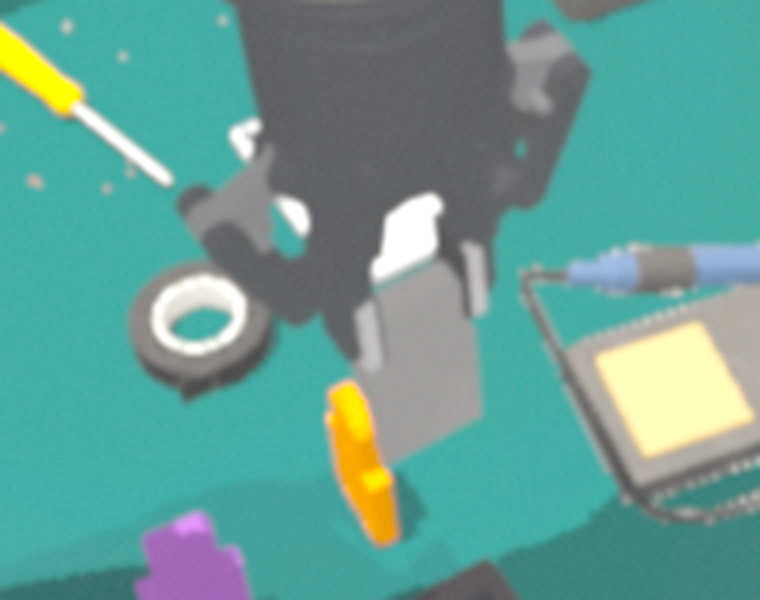

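Request:
arm_command:
  commands:
    - {"dx":0.3,"dy":10.4,"dz":-29.1,"twist":0}
    - {"dx":0.3,"dy":10.4,"dz":-29.1,"twist":0}
    - {"dx":0.3,"dy":10.4,"dz":-29.1,"twist":0}
    - {"dx":0.3,"dy":10.4,"dz":-29.1,"twist":0}
    - {"dx":0.3,"dy":10.4,"dz":-29.1,"twist":0}
    - {"dx":0.3,"dy":10.4,"dz":-29.1,"twist":0}
    - {"dx":0.3,"dy":10.4,"dz":-29.1,"twist":0}
    - {"dx":0.3,"dy":10.4,"dz":-29.1,"twist":0}
    - {"dx":0.3,"dy":10.4,"dz":-29.1,"twist":0}
    - {"dx":0.3,"dy":10.4,"dz":-29.1,"twist":0}

```text
clock: 14.02
position: [0.4796, 0.122, 0.2161]
tool_rot: [1.615, 1.558, 0.173]
force: [0.1, 0.2, -1.9]
grip_width: 0.0317
```

```bash
python3 -c "
from h import *
print(tof(RACK,[.4158,-.1795,.04]))
go(inf(JIG,.0015,.0335,.150),JIG[2])
"
```

```text
[0.00056898 0.04427952 0.04      ]
t14.02 p [0.4796 0.122  0.2161] xax [ 0.0131  0.0023 -0.9999] yaw 0.1289 F [ 0.06  0.19 -1.9 ] w 0.0317 q [ 0.2   0.37 -0.72  1.91  0.3   0.96 -0.53]
target [0.48   0.1224 0.15  ] dxyz cm [ 6.61 -0.05 -0.03] twist 0.005
```

Request:
arm_command:
  commands:
    - {"dx":3,"dy":0,"dz":0,"twist":0.005}
    - {"dx":5.5,"dy":0,"dz":0,"twist":0.005}
    - {"dx":7.5,"dy":0,"dz":0,"twist":0.005}
    - {"dx":7.5,"dy":0,"dz":0,"twist":0.005}
    - {"dx":7.5,"dy":0,"dz":0,"twist":0.005}

```text
clock: 14.43
position: [0.4799, 0.1213, 0.1405]
tool_rot: [1.609, 1.56, 0.162]
force: [0.4, 0.4, -0.7]
grip_width: 0.0318
```

```bash
python3 -c "
from h import *
bshot('side','s17.png',220,140,90,75,9,230)
go(inf(JIG,.0015,.0335,.10),JIG[2])
"
```

```text
t14.48 p [0.4806 0.1217 0.1415] xax [ 0.0127  0.0022 -0.9999] yaw 0.1232 F [-0.37 -0.19 -0.18] w 0.0315 q [ 0.14  0.47 -0.67  1.99  0.41  0.81 -0.63]
target [0.48   0.1224 0.1   ] dxyz cm [ 4.15 -0.11 -0.08] twist -0.001
```

View pics/s17.png

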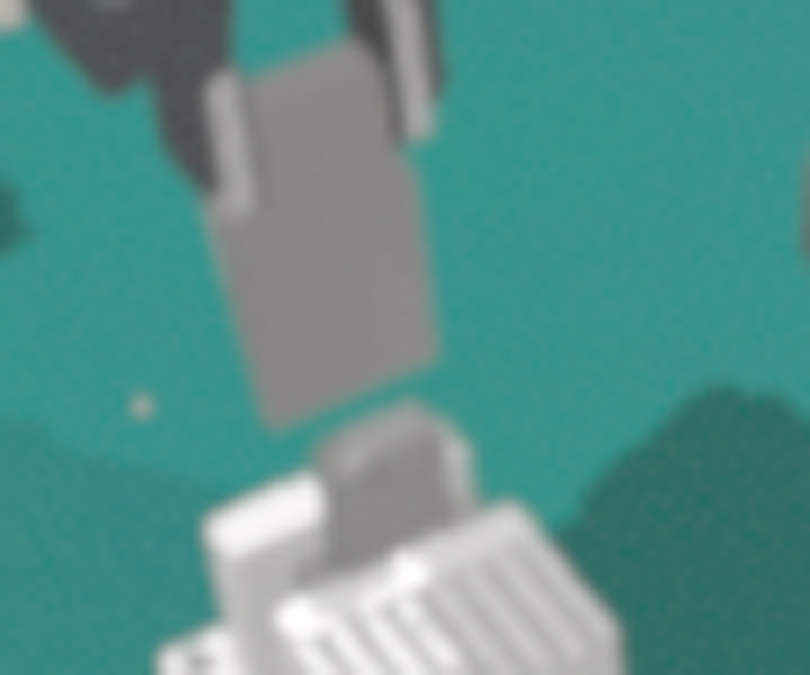

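```bash
python3 -c "
from h import *
f=lambda x,y,z:(tof(JIG,back('side',(220+(x+.5)/9-.5,140+(y+.5)/9-.5),z))*1e3).round(1).tolist()
print('wedge foot',[f(x,y,.1017) for x,y in((278,431),(350,398),(436,360))])
print('tab back',[f(x,y,.092) for x,y in((335,440),(405,403))],'front',[f(x,y,.092) for x,y in((345,475),(430,435))])
print('fence gap edge',[f(x,y,.06) for x,y in((220,555),(310,515))], 'hs',[f(x,y,.06) for x,y in((300,600),(420,545),(515,500))])
s,R,p=st();print(tof(JIG,p)*1e3)
"
```

```text
wedge foot [[-17.6, 27.0, 101.7], [0.1, 27.4, 101.7], [21.3, 27.4, 101.7]]
tab back [[-4.9, 27.0, 92.0], [13.3, 28.6, 92.0]] front [[-8.2, 16.4, 92.0], [13.1, 17.0, 92.0]]
fence gap edge [[-31.0, 39.3, 60.0], [-8.4, 39.2, 60.0]] hs [[-22.5, 17.5, 60.0], [7.7, 17.6, 60.0], [32.3, 18.0, 60.0]]
t14.48 p [0.4806 0.1217 0.1415] xax [ 0.0127  0.0022 -0.9999] yaw 0.1232 F [-0.37 -0.19 -0.18] w 0.0315 q [ 0.14  0.47 -0.67  1.99  0.41  0.81 -0.63]
[  2.04022851  32.68321631 141.52950406]
```

In the side view the wedge's foot face is at jig y = 27.3 mm, against the packer face at about 27.5 and the fence at 39.2. I'll shift +2.2 mm, then descend.

Request:
arm_command:
  commands:
    - {"dx":0,"dy":-0.05,"dz":-0.22,"twist":0}
    - {"dx":0.5,"dy":-0.05,"dz":-0.22,"twist":0}
    - {"dx":1.5,"dy":-0.05,"dz":-0.22,"twist":0}
    - {"dx":2.5,"dy":-0.05,"dz":-0.22,"twist":0}
    - {"dx":3.5,"dy":-0.05,"dz":-0.22,"twist":0}
    - {"dx":3.8,"dy":-0.05,"dz":-0.22,"twist":0}
    - {"dx":3.8,"dy":-0.05,"dz":-0.22,"twist":0}

```text
clock: 15.07
position: [0.4796, 0.1238, 0.1023]
tool_rot: [1.624, 1.56, 0.177]
force: [0.7, 0.5, -0.6]
grip_width: 0.0316
```

```bash
python3 -c "
from h import *
bshot('side','s18.png',220,140,90,75,9,230)
s,R,p=st();print(tof(JIG,p)*1e3)
"
```

```text
t15.12 p [0.4799 0.124  0.103 ] xax [ 0.0115  0.0021 -0.9999] yaw 0.1235 F [0.24 0.26 0.14] w 0.0321 q [ 0.1   0.53 -0.63  2.02  0.47  0.73 -0.69]
[  1.68773568  35.05351068 102.97198522]
```

View pics/s18.png

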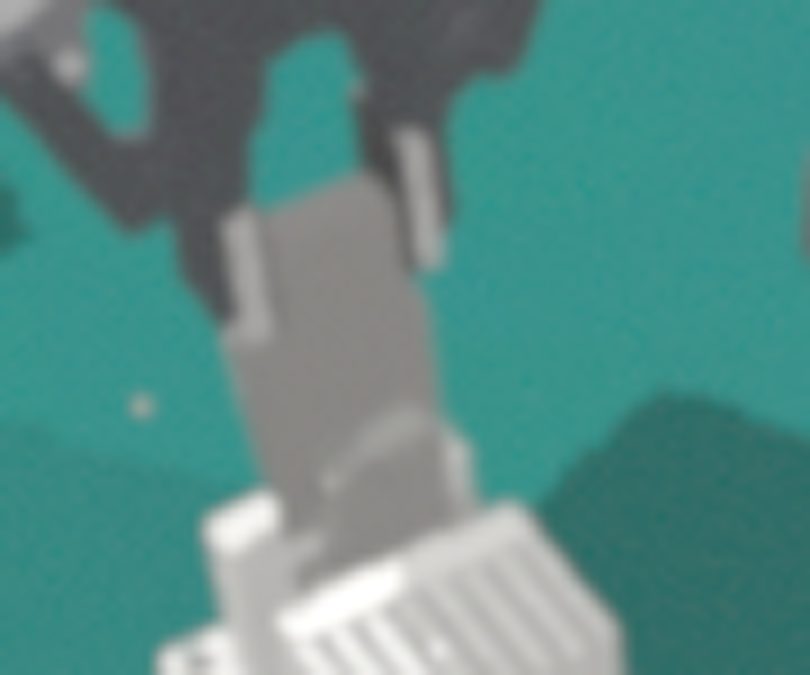

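The foot is behind the packer tab and about to enter between it and the fence. Continuing.

Request:
arm_command:
  commands:
    - {"dx":0.4,"dy":0,"dz":0,"twist":0}
    - {"dx":0.8,"dy":0,"dz":0,"twist":0}
    - {"dx":1.2,"dy":0,"dz":0,"twist":0}
    - {"dx":1.2,"dy":0,"dz":0,"twist":0}

```text
clock: 15.45
position: [0.4799, 0.1237, 0.0903]
tool_rot: [1.606, 1.56, 0.159]
force: [0.3, -1.4, -0.6]
grip_width: 0.0319
```

```bash
python3 -c "
from h import *
bshot('side','s19.png',220,140,90,75,9,230)
s,R,p=st();print(tof(JIG,p)*1e3)
"
```

```text
t15.50 p [0.4799 0.1238 0.0906] xax [ 0.0109  0.0018 -0.9999] yaw 0.1235 F [-0.45 -0.24 -1.11] w 0.0318 q [ 0.09  0.55 -0.61  2.02  0.49  0.7  -0.71]
[ 1.6120628  34.89659023 90.61453393]
```

View pics/s19.png

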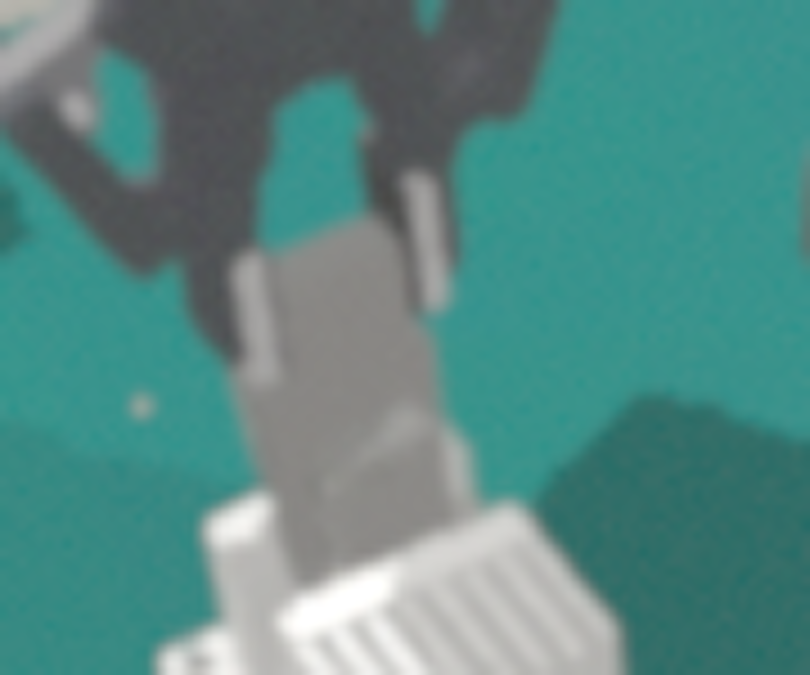

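In the gap with no contact. Closing onto the packer in −y.

Request:
arm_command:
  commands:
    - {"dx":0,"dy":0,"dz":0.08,"twist":0}
    - {"dx":0,"dy":0,"dz":0.15,"twist":0}
    - {"dx":0,"dy":0,"dz":0.15,"twist":0}

```text
clock: 15.75
position: [0.4802, 0.1222, 0.0908]
tool_rot: [1.61, 1.559, 0.162]
force: [-0.8, 0.4, -1.1]
grip_width: 0.0316
```

Request:
arm_command:
  commands:
    - {"dx":0,"dy":0,"dz":0.05,"twist":0}
    - {"dx":0,"dy":0,"dz":0.05,"twist":0}

```text
clock: 15.92
position: [0.4804, 0.1216, 0.0909]
tool_rot: [1.61, 1.559, 0.162]
force: [0.3, -0.3, -0.1]
grip_width: 0.0321
```

Request:
arm_command:
  commands:
    - {"dx":0,"dy":0,"dz":0.05,"twist":0}
    - {"dx":0,"dy":0,"dz":0.07,"twist":0}

```text
clock: 16.08
position: [0.4805, 0.1209, 0.0909]
tool_rot: [1.608, 1.559, 0.161]
force: [0.4, 0.2, -0.5]
grip_width: 0.032
```

```bash
python3 -c "
from h import *
s,R,p=st();print(tof(JIG,p)*1e3)
"
```

```text
t16.08 p [0.4805 0.1209 0.0909] xax [ 0.0115  0.0019 -0.9999] yaw 0.1233 F [ 0.35  0.2  -0.54] w 0.032 q [ 0.1   0.55 -0.61  2.02  0.49  0.7  -0.7 ]
[ 1.82609727 31.9061676  90.94156975]
```

Request:
arm_command:
  commands:
    - {"dx":0,"dy":0,"dz":0.05,"twist":0}
    - {"dx":0,"dy":0,"dz":0.08,"twist":0}
    - {"dx":0,"dy":0,"dz":0.08,"twist":0}

```text
clock: 16.33
position: [0.4806, 0.1201, 0.091]
tool_rot: [1.619, 1.559, 0.172]
force: [0.3, 0.8, -0.9]
grip_width: 0.0317
```

Request:
arm_command:
  commands:
    - {"dx":0,"dy":0,"dz":0.04,"twist":0}
    - {"dx":0,"dy":0,"dz":0.07,"twist":0}
    - {"dx":0,"dy":0,"dz":0.07,"twist":0}

```text
clock: 16.58
position: [0.4807, 0.1196, 0.091]
tool_rot: [1.638, 1.559, 0.191]
force: [-0.6, 1.8, 0.0]
grip_width: 0.0317
```

Light contact at the predicted face. Pushing down now.

Request:
arm_command:
  commands:
    - {"dx":0.3,"dy":0,"dz":0,"twist":0}
    - {"dx":0.6,"dy":0,"dz":0,"twist":0}
    - {"dx":0.8,"dy":0,"dz":0,"twist":0}
    - {"dx":0.8,"dy":0,"dz":0,"twist":0}

```text
clock: 16.92
position: [0.4806, 0.1197, 0.0825]
tool_rot: [1.652, 1.559, 0.204]
force: [-0.7, 1.4, -1.2]
grip_width: 0.032
```

Request:
arm_command:
  commands:
    - {"dx":0.15,"dy":0,"dz":0,"twist":0}
    - {"dx":0.3,"dy":0,"dz":0,"twist":0}
    - {"dx":0.3,"dy":0,"dz":0,"twist":0}

```text
clock: 17.17
position: [0.4806, 0.1197, 0.0792]
tool_rot: [1.656, 1.56, 0.208]
force: [0.2, 1.7, -1.6]
grip_width: 0.0317
```

```bash
python3 -c "
from h import *
s,R,p=st();print(tof(JIG,p)*1e3)
"
```

```text
t17.17 p [0.4806 0.1197 0.0792] xax [ 0.0109  0.0023 -0.9999] yaw 0.1235 F [ 0.17  1.71 -1.63] w 0.0317 q [ 0.09  0.57 -0.6   2.03  0.51  0.68 -0.72]
[ 1.76250703 30.6924705  79.20160583]
```

Request:
arm_command:
  commands:
    - {"dx":0.1,"dy":0,"dz":0,"twist":0}
    - {"dx":0.15,"dy":0,"dz":0,"twist":0}
  squeeze: 110

```text
clock: 17.33
position: [0.4807, 0.1197, 0.0778]
tool_rot: [1.654, 1.559, 0.207]
force: [-0.1, 1.6, 7.1]
grip_width: 0.0309
```

Request:
arm_command:
  commands:
    - {"dx":0.1,"dy":0,"dz":0,"twist":0}
    - {"dx":0.15,"dy":0,"dz":0,"twist":0}

```text
clock: 17.5
position: [0.481, 0.1197, 0.0768]
tool_rot: [1.605, 1.559, 0.158]
force: [-4.0, -1.3, 19.6]
grip_width: 0.0311
```

It jams at TCP z ≈ 0.077, matching a 10.8 mm remaining gap, with the foot about 27 mm above the bed. Pressing further in small steps.

Request:
arm_command:
  commands:
    - {"dx":0.05,"dy":0,"dz":0,"twist":0}
    - {"dx":0.08,"dy":0,"dz":0,"twist":0}

```text
clock: 17.67
position: [0.4812, 0.1196, 0.0766]
tool_rot: [1.553, 1.558, 0.106]
force: [-6.8, -1.2, 24.0]
grip_width: 0.0312
```

```bash
python3 -c "
from h import *
s,R,p=st();print(tof(JIG,p)*1e3)
print(sensors.observe()['moment'])
"
```

```text
t17.67 p [0.4812 0.1196 0.0766] xax [ 0.0126  0.0013 -0.9999] yaw 0.1239 F [-6.83 -1.17 23.97] w 0.0312 q [ 0.08  0.57 -0.6   2.03  0.51  0.67 -0.72]
[ 2.36593253 30.58636917 76.63891763]
[-0.13589447  1.50536918  0.18710588]
```

Request:
arm_command:
  commands:
    - {"dx":0.06,"dy":-0.03,"dz":0,"twist":0}
    - {"dx":0.12,"dy":-0.03,"dz":0,"twist":0}
    - {"dx":0.12,"dy":-0.03,"dz":0,"twist":0}

```text
clock: 17.92
position: [0.4813, 0.1196, 0.0763]
tool_rot: [1.505, 1.557, 0.059]
force: [-5.0, -1.3, 22.8]
grip_width: 0.0308
```

```bash
python3 -c "
from h import *
bshot('side','s20.png',220,140,90,75,9,230)
s,R,p=st();print(tof(JIG,p)*1e3)
bshot('side','s21.png',150,100,240,180,3,230)
s,R,p=st()
"
```

```text
t17.97 p [0.4813 0.1196 0.0763] xax [ 1.380e-02  9.000e-04 -9.999e-01] yaw 0.1241 F [-5.42 -1.6  23.2 ] w 0.031 q [ 0.08  0.57 -0.59  2.03  0.52  0.67 -0.73]
[ 2.45009872 30.55821121 76.32713164]
t18.02 p [0.4813 0.1196 0.0763] xax [ 1.380e-02  8.000e-04 -9.999e-01] yaw 0.124 F [-4.01 -1.67 23.13] w 0.031 q [ 0.08  0.57 -0.59  2.03  0.52  0.67 -0.73]
```

View pics/s20.png

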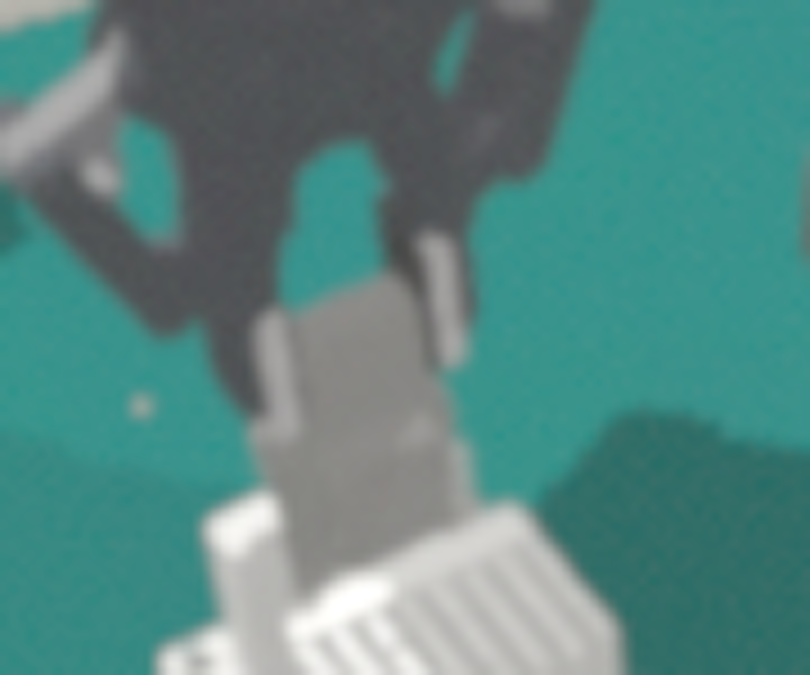

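Request:
arm_command:
  commands:
    - {"dx":0.1,"dy":-0.03,"dz":0,"twist":0}
    - {"dx":0.2,"dy":-0.03,"dz":0,"twist":0}
    - {"dx":0.2,"dy":-0.03,"dz":0,"twist":0}

```text
clock: 18.27
position: [0.4815, 0.1196, 0.0757]
tool_rot: [1.452, 1.555, 0.006]
force: [-7.8, -2.6, 35.2]
grip_width: 0.0313
```

Request:
arm_command:
  commands:
    - {"dx":0.2,"dy":0,"dz":0,"twist":0}
    - {"dx":0.2,"dy":0,"dz":0,"twist":0}
    - {"dx":0.2,"dy":0,"dz":0,"twist":0}

```text
clock: 18.52
position: [0.4819, 0.1196, 0.0753]
tool_rot: [1.385, 1.554, -0.062]
force: [-11.4, -3.5, 46.1]
grip_width: 0.0308
```

```bash
python3 -c "
from h import *
bshot('side','s22.png',220,140,90,75,9,230)
s,R,p=st();print(tof(JIG,p)*1e3)
print(s['moment'])
"
```

```text
t18.57 p [0.4819 0.1196 0.0753] xax [ 0.0171 -0.001  -0.9999] yaw 0.1244 F [-11.8   -3.81  45.73] w 0.0312 q [ 0.08  0.57 -0.59  2.04  0.52  0.67 -0.73]
[ 3.02906398 30.43933177 75.3184778 ]
[-0.65306326  3.05322024  0.23213295]
```

View pics/s22.png

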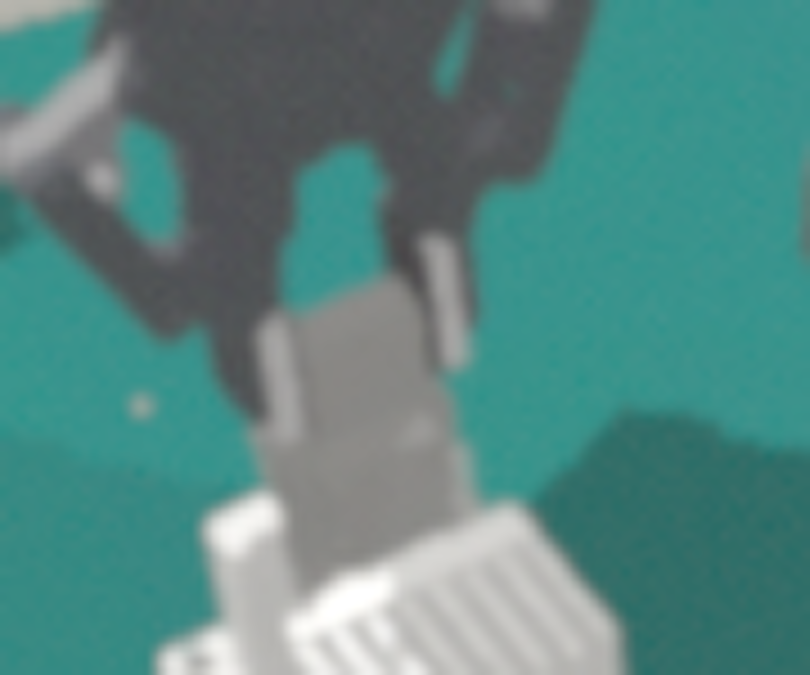

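It's jammed: the wedge hardly moved while the force rose to 46 N. I'll ease slightly to a comfortable hold and check that it's steady.

Request:
arm_command:
  commands:
    - {"dx":0.12,"dy":-0.02,"dz":0,"twist":0}
    - {"dx":0.12,"dy":-0.02,"dz":0,"twist":0}
    - {"dx":0.12,"dy":-0.02,"dz":0,"twist":0}
    - {"dx":0.12,"dy":-0.02,"dz":0,"twist":0}
    - {"dx":0.12,"dy":-0.02,"dz":0,"twist":0}

```text
clock: 18.98
position: [0.4818, 0.1195, 0.0754]
tool_rot: [1.335, 1.553, -0.111]
force: [-10.2, -2.4, 36.3]
grip_width: 0.0313
```

```bash
python3 -c "
from h import *
for i in range(4):
  bshot('side','s23_%d.png'%i,150,100,240,180,3,230)
  s,R,p=st()
"
```

```text
t19.03 p [0.4818 0.1195 0.0754] xax [ 0.0181 -0.002  -0.9998] yaw 0.1246 F [-9.63 -2.33 36.09] w 0.0312 q [ 0.08  0.57 -0.59  2.04  0.52  0.67 -0.73]
t19.08 p [0.4818 0.1195 0.0754] xax [ 0.0181 -0.002  -0.9998] yaw 0.1246 F [-10.55  -2.75  37.22] w 0.0313 q [ 0.08  0.57 -0.59  2.04  0.52  0.67 -0.73]
t19.13 p [0.4818 0.1195 0.0753] xax [ 0.0181 -0.002  -0.9998] yaw 0.1245 F [-9.97 -1.83 36.17] w 0.031 q [ 0.08  0.57 -0.59  2.04  0.52  0.67 -0.73]
t19.18 p [0.4818 0.1195 0.0753] xax [ 0.0181 -0.002  -0.9998] yaw 0.1246 F [-10.46  -2.43  36.38] w 0.031 q [ 0.08  0.57 -0.59  2.04  0.52  0.67 -0.73]
```

View pics/s23_3.png

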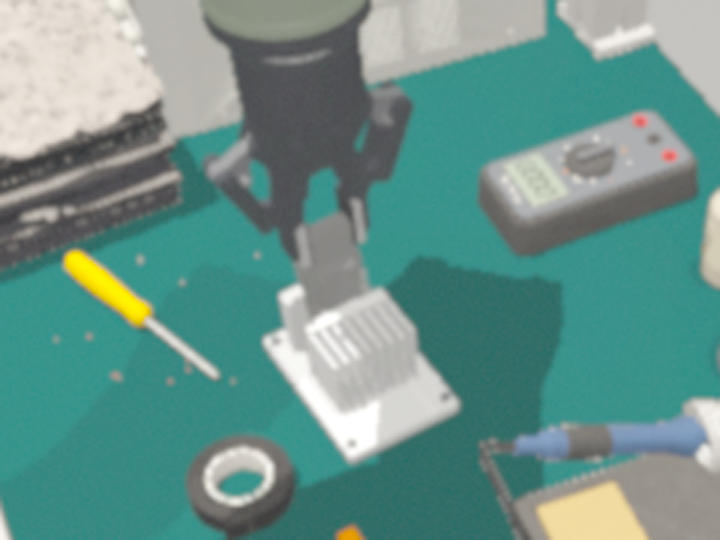

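The hold is steady at about 36 N down, and the wedge foot is about 25 mm above the bed. Handing in.

```bash
python3 -c "
from workcell import order
print(order.job_done())
"
```

```text
the job is handed in; nothing more can be done
None
```

I stood one packer in the gap against the heat sink and drove the wedge, thin end down, between it and the fence until it jammed. I handed the job in at 19.2 s, still gripping and pressing the wedge.

- **Gap:** it measured about 20.8 mm, so one packer left about 10.8 mm for the wedge. The packer came from the slot next to the wedge. I felt it touch the heat sink at 6 N and the bed at 14 N before letting go.
- **Final hold:** over the last four readings the push was steady at about 36 N and the position did not change. The grip force was set to 110 N. The wedge foot is about 25 mm above the bed, close to the roughly 27 mm expected for that gap.
- **Empty first grasp:** the jaws closed on nothing because the pictures showed the fingertips about 30 mm higher than the reported tool position and tip length implied. I corrected for this by eye and by contact, but did not find the cause.
- **Force peaks:** setting the packer on the bed briefly reached 70 N at the wrist, because the arm is stiff. The wedge push peaked at 46 N before I eased it. Both are under the 120 N wrist limit.
- **Small leftovers:** the tool finished tilted about 1°, and about 10 N of side force remains along x.
- **Other objects:** the last picture shows the multimeter, tape and screwdriver where they started. I did not check the bin or the purple look-alike again at the end, and only the edge of the orange one was in view.

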